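Restock the tag box and run its cover shut

TASK

Put the spare tag carton from the bench into the slanted metal box with the two that are already in it, closing those up toward the left end to make room, and bed it flat like its neighbours so that nothing stands above the rim. Then run the sliding cover across from the left until it is fully home: it must glide, so if it catches on a carton do not force it, but seat the carton again. Leave the other things on the bench where they are.

Things in the scene. Friction and masses are not known exactly. Their poses are not given: they have to be found in the camera images.
- tag_box: open-topped aluminium box, fixed on a wire stand and leaning back 30 degrees, so that its mouth looks up and toward the robot. Origin: centre of its inner floor. Own x runs up the slope (away from the robot), own y to its left along the row, own z square out of the mouth. Inside 94 mm along x, 191 along y, 50 deep to the rim; walls 4 mm. The cartons lie in one row along y
- box_notch (a point): middle of the lower edge of the thumb notch in the box's right end wall (box x = 0, y = -97.5 mm, 26 mm above its floor); the notch is 40 mm wide and open at the top
- box_mouth (a point): centre of the mouth, level with the rim, 50 mm out from the box floor. Guides for the cover run along both long sides: they begin 51 mm from the centre line, reach 7 mm above the rim, and go on 51 mm past the left end
- tag_cover (a joint): captive flat sliding cover of the box: grey plate 110 (box x) x 195 (box y) x 3 mm, underside 50.5 mm above the box floor, so that it meets anything above the rim. Travel in m along box +y: 0 is fully home (box shut), 0.17 the left stop; starts 0.138 to 0.165. Its right edge is at box y = -96.5 mm + travel. 1 to 2 N of friction; stays where it is left
- cover_grip (a point): centre of the top of the black grip bar on the cover near its left edge; the bar is 70 mm along box x, 12 mm along box y and stands 18 mm above the plate (its top is 71.5 mm above the box floor, at box y = 86 mm + travel)
- carton_end: tag carton: small closed printed carton 61 (own x) x 88 (own y) x 46 (own z) mm, about 0.1 kg, origin at the centre of its underside, own z up out of its top. Already lies flat in the box against its left end, its own x along box y (61 mm of the row), partly under the cover; loose
- carton_mid: tag carton: small closed printed carton 61 (own x) x 88 (own y) x 46 (own z) mm, about 0.1 kg, origin at the centre of its underside, own z up out of its top. Already lies flat in the box, its own x along box y, standing about 12 to 31 mm off the end carton, so that the space to its right is too short for another; loose, slides easily along the row
- carton_new: tag carton: small closed printed carton 61 (own x) x 88 (own y) x 46 (own z) mm, about 0.1 kg, origin at the centre of its underside, own z up out of its top. The spare, lying flat on the bench left or right of the box, its yaw varies; the same as the two in the box. Three cartons fill 183 of the 191 mm of the row
- carton_end_centre (a point): middle of the end carton, 23 mm above its underside
- carton_mid_centre (a point): middle of the second carton in the box, 23 mm above its underside
- carton_new_centre (a point): middle of the spare carton, 23 mm above its underside
- timer: bystander: white bench timer 64x70x21 mm, origin at the centre of its underside; leave it where it is
- round_tub: bystander: round lidded tub, 72 mm across, 64 mm high, origin at the centre of its underside; leave it where it is
- marker: bystander: marker pen lying on the bench near the robot, 14x128x16 mm, origin under its centre; leave it where it is
- elbow: bystander: white pipe elbow 47x47x34 mm lying behind the box, origin under its centre; leave it where it is
- snips: bystander: small snips lying on the bench near the robot, 34x159x13 mm, origin under their centre; leave them where they are
Not all that is in view belongs to the job. What is shaped like the carton_mid but blue or purple is not meant. What is shaped like the carton_new but blue is not meant.

How it is judged:
By the outcome, as a careful person would: the job done as asked, in the order asked, and still so for the second after the job is handed in, with the robot touching nothing.
It also fails if it takes over 72 s, if anything falls off the work surface, if the arm or the gripper's body presses on something with over 40 N, if the wrist force passes 120 N, or if a joint passes its speed limit or range.

ROBOT

A 6-joint arm with a two-finger parallel gripper is mounted at the origin on a cart in front of the work surface, level with it; the furniture and walls round the work are solid. World frame = base frame: x ahead of the robot, y to its left, z up, the work surface at z = 0. Lengths are in m, angles in degrees, forces in N, time in s.
With the tool pointing down it reaches from about 0.4 to 0.825 m from the base axis. Payload 7 kg.
Tool frame: the origin (TCP) lies at the very end of the fingers, on their centre line; the grasp point (between the pads) lies 19 mm behind it; z points along the fingers, y is the line along which they close (so a half turn about z gives the same grasp; the last joint's range is limited). The gripper opens to 88 mm and grips with 3 to 60 N. Pads are 19 mm wide; open, the fingers measure 130 mm over their backs; the gripper's body (78 mm by 193 mm) begins 47 mm behind the grasp point.
Start: joints at [-56.545, 20.546, 0.682, 0, -70.136, -16.507], TCP at [0.197, -0.646, 0.227] pointing down, gripper open.
Joint ranges: [-176.03, 176.03], [-82.01, 121.73], [-58.28, 71.71], [-173.87, 95.51], [-174.79, -0.11], [-173.66, 173.66]. Speed limits (degrees/s): [136.94, 136.94, 172.46, 180, 180, 180].

INTERFACE

Orientations are given as [roll, pitch, yaw] about the fixed x, y, z axes, in that order (R = Rz(yaw) Ry(pitch) Rx(roll)).
In Python, from plant import ctrl, cams, workorder gives the robot as it stands.
- The arm moves only by the tool play_rows, never from a script. Its argument "motion" is a list of rows, each an object of numbers: "x", "y", "z": the shift along the tool's x, y, z normalised to -1 to 1, where 1 is 0.025 m; "rx", "ry", "rz": the turn, a rotation vector about the tool's x, y, z normalised to -1 to 1, where 1 is 4 degrees. A call has 1 to 20 rows; each row shifts and turns the commanded pose from where the row before left it, along the tool's axes as they then stand; what a row does not reach is not made up. A row lasts 1/8 s, in which the tool goes at most 62.5 mm and 10.7 degrees, less where a joint would pass 70% of its speed; a pose out of reach is approached as far as the arm can. A call with a number of a shift or a turn outside -1 to 1 is refused whole. A call with a gripper value outside its range is refused whole. "fingers" is the opening, from -1 (shut) to 1 (fully open), set as the call begins (left out, the last holds). The fingers move at their own pace and stop on an object; the grip force is fixed at half the most. Time passes only in rows, so rows that do not move let the fingers close. It gives the time, the measured TCP pose, the force, the opening and the grip force at its end, in the units of the state.
- ctrl.get_obs(): the state, without advancing time (a new reading comes with each control period).
- cams.snapshot(name): name is "scene" or "top" or "wrist"; returns the picture (480x640x3 uint8, blue, green, red); there is no depth.
- cams.get_calibration(name): a dict with "vertical_fov" (degrees; the focal length in pixels is half the picture's height over the tangent of half this angle, whatever the lens; pixels are square), "cx", "cy" (the principal point, pixels), "k1" (the pictures are not rectified: a ray, as slopes to the right and down, at radius r is drawn at 1 + k1 r^2 times it, then the intrinsics apply), "position" and "rotation" of the camera in the world. Camera axes: x right, y up, looking along -z (the intrinsics and any distortion apply to the point x, -y, -z); pixel columns grow to the right and rows downward; lengths in m; the calibration is good to about 2 mm. A picture is of the moment at which its call begins: read the wrist's pose just before it. get_calibration takes no time and is no camera call; for the wrist camera it gives the pose at the moment of the call.
- workorder.close_job(): hands the job in; it is judged then, once.
The state is a dict: "clock": time; "joint_pos": joint angles; "qvel": joint speeds; "tau": joint torques, N m; "tool_pos": TCP position; "orientation": TCP orientation; "force": force on the tool from outside, world axes, zero at the start; "moment": the same for the moment, N m; "opening": finger opening in m; "gripper_force": force on a finger pad.
Only numpy, scipy, OpenCV 4.12 (cv2) and the standard library are available. Lean on these libraries where they do the work, as an engineer would, in place of code of your own. Each camera call takes 0.05 s, during which the arm holds its last target. There are 200 camera calls.

## Working session

There is one attempt and no reset: what is moved stays moved. The work goes in short steps, Python scripts to look and compute and a tool call to move; the robot and the scene stay as the last step left them, time stands still between calls to the robot, and variables do not carry over. Pictures are saved under pics/ and viewed, at most 10 in all, crops included, and the job is handed in when it is done.

Besides the shell and the picture viewer there is one more tool, called after "Request:" in YAML: its name, and indented under it one key for each argument. play_rows: Moves the arm, as the interface text tells. Its arguments: {"type":"object","properties":{"motion":{"type":"array"},"fingers":{"type":"number"}},"required":["motion"]}

```bash
mkdir -p pics; ls
python3 - <<'E'
from plant import ctrl,cams
import cv2
print(ctrl.get_obs())
for n in("scene","top"):
    cv2.imwrite(f"pics/{n}0.png",cams.snapshot(n)); print(cams.get_calibration(n))
E
```

```text
pics
{'clock': 0.0, 'joint_pos': array([-5.65455350e+01,  2.05916836e+01,  6.33431052e-01, -2.00964673e-02,
       -7.01369404e+01, -1.65071267e+01]), 'qvel': array([ 0.10088015,  0.04170052, -0.04656006,  0.10084936,  0.0262116 ,
       -0.00506604]), 'tau': array([ 5.71624514e-04, -5.82714808e+01,  2.93048948e+01,  6.99693918e+00,
        6.80900455e-03, -1.78523433e-04]), 'tool_pos': array([ 0.19658526, -0.64521646,  0.22561737]), 'orientation': array([ 1.79903362e+02, -8.93694512e-03, -1.63059498e+02]), 'force': array([-0.34903944, -0.67636861,  0.17437363]), 'moment': array([0.01833206, 0.00727479, 0.0162257 ]), 'gripper_force': 0.0, 'opening': 0.08769024702811694}
{'vertical_fov': 42.99902182395152, 'cx': 326.2189926092847, 'cy': 235.5583351562817, 'k1': -0.07609919514478343, 'position': array([-0.04995841,  0.97774835,  1.07507424]), 'rotation': array([  50.13041552,   -0.47695759, -150.25766781])}
{'vertical_fov': 48.162455335047575, 'cx': 314.43743977781736, 'cy': 239.8388273781544, 'k1': -0.05568096745002081, 'position': array([ 0.42545795, -0.05819075,  1.38795565]), 'rotation': array([  5.8682955 ,   0.87789609, -88.36542221])}
```

View pics/scene0.png

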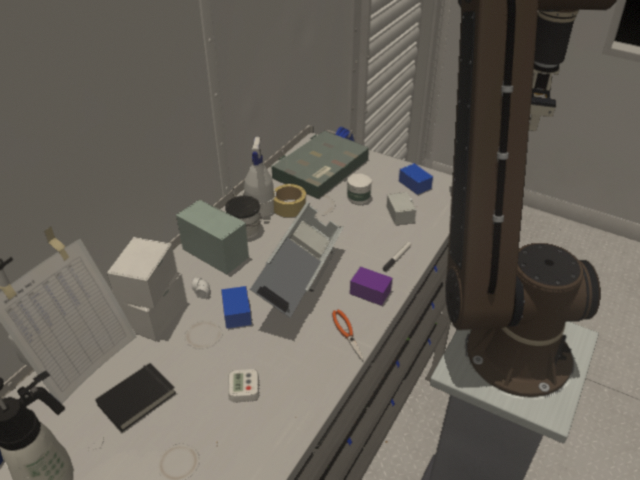

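View pics/top0.png

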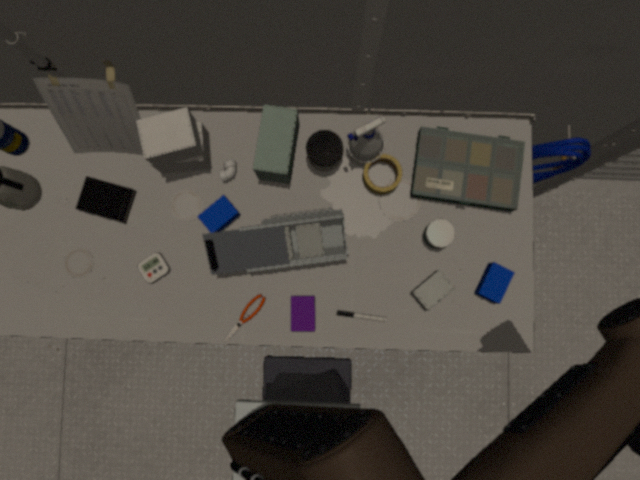

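The spare carton is the pale one at top (433,290), scene (401,208). The box is at top (275,243), with the cover out to the left. Enlarging both.

```bash
cat > h.py <<'E'
import numpy as np, cv2
from scipy.spatial.transform import Rotation as R
from plant import ctrl,cams
def rot(rpy): return R.from_euler('xyz',rpy,degrees=True).as_matrix()
def K(c):
    f=240/np.tan(np.radians(c['vertical_fov']/2)); return f
def proj(c,P):
    P=np.atleast_2d(P); q=(P-c['position'])@rot(c['rotation'])
    s=np.c_[q[:,0]/-q[:,2],-q[:,1]/-q[:,2]]; r2=(s**2).sum(1,keepdims=True)
    return s*(1+c['k1']*r2)*K(c)+[c['cx'],c['cy']]
def ray(c,uv):
    d=(np.atleast_2d(uv)-[c['cx'],c['cy']])/K(c); s=d.copy()
    for _ in range(20): s=d/(1+c['k1']*(s**2).sum(1,keepdims=True))
    return np.c_[s[:,0],-s[:,1],-np.ones(len(s))]@rot(c['rotation']).T
def onz(c,uv,z):
    d=ray(c,uv); return c['position']+d*((z-c['position'][2])/d[:,2:])
E
python3 - <<'E'
import cv2
t=cv2.imread('pics/top0.png'); s=cv2.imread('pics/scene0.png')
a=cv2.resize(t[200:285,195:355],None,fx=5,fy=5,interpolation=cv2.INTER_CUBIC)  # 800x425
cv2.imwrite('pics/a.png',cv2.convertScaleAbs(a,alpha=1.6))
b=cv2.resize(t[265:315,405:465],None,fx=6,fy=6,interpolation=cv2.INTER_CUBIC) #360x300
d=cv2.resize(s[205:315,250:345],None,fx=4.6,fy=5.4,interpolation=cv2.INTER_CUBIC) 
import numpy as np
d=cv2.resize(s[205:315,250:345],None,fx=5,fy=5,interpolation=cv2.INTER_CUBIC) #475x550
o=np.zeros((550,800,3),np.uint8);o[:,:475]=d;o[:250,480:780]=cv2.resize(b,(300,250))
e=cv2.resize(s[185:230,380:425],(270,270),interpolation=cv2.INTER_CUBIC);o[260:530,480:750]=e
cv2.imwrite('pics/b.png',cv2.convertScaleAbs(o,alpha=1.5))
E
```

```text
(no output)
```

View pics/a.png

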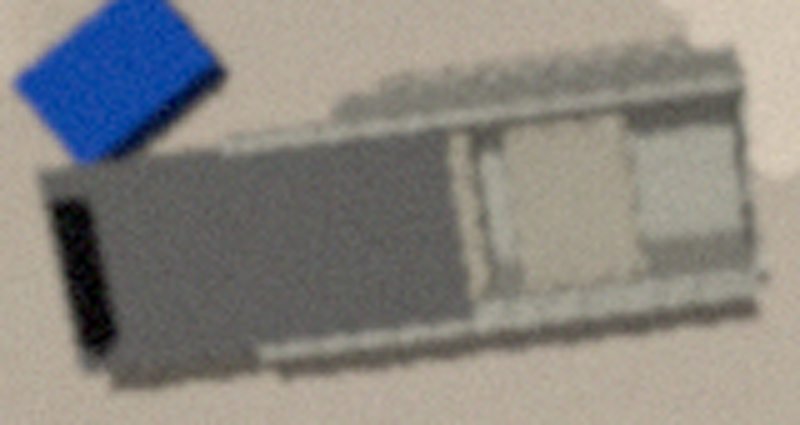

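View pics/b.png

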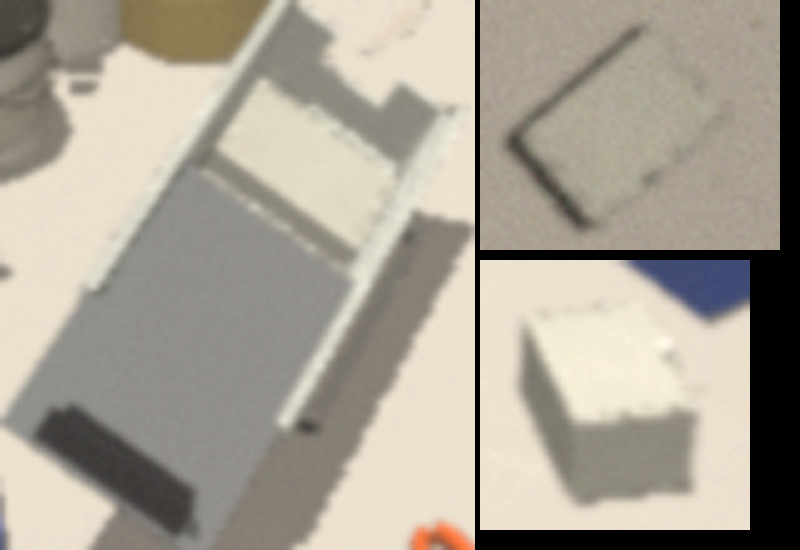

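```bash
cat > fit.py <<'E'
from h import *
from scipy.optimize import least_squares
T=cams.get_calibration('top');S=cams.get_calibration('scene')
A=lambda u,v:(195+(u+.5)/5-.5,200+(v+.5)/5-.5)
D=lambda u,v:(250+(u+.5)/5-.5,205+(v+.5)/5-.5)
B=lambda u,v:(405+(u-480+.5)/5-.5,265+(v+.5)/5-.5)
E_=lambda u,v:(380+(u-480+.5)/6-.5,185+(v-260+.5)/6-.5)
def pts(p):
    x,y,z,yaw,q,m,g=p; q*=1e3
    mk=lambda a,b,c:(a,b,c)
    F=[(T,A(42,175),(55,98.5+q,53.5)),(T,A(448,135),(51,-96.5+q,53.5)),(T,A(472,318),(-51,-96.5+q,53.5)),
    (T,A(50,203),(35,92+q,71.5)),(T,A(85,352),(-35,92+q,71.5)),
    (T,A(503,122),(41,m+30.5,46)),(T,A(622,115),(41,m-30.5,46)),(T,A(640,285),(-47,m-30.5,46)),(T,A(525,289),(-47,m+30.5,46)),
    (T,A(227,142),(53,g,57)),(T,A(260,352),(-53,g,57)),
    (S,D(195,168),(51,-96.5+q,53.5)),(S,D(350,275),(-51,-96.5+q,53.5)),
    (S,D(70,405),(35,80+q,71.5)),(S,D(195,490),(-35,80+q,71.5)),(S,D(38,430),(35,92+q,71.5)),(S,D(182,532),(-35,92+q,71.5)),
    (S,D(5,422),(55,98.5+q,53.5)),(S,D(262,80),(41,m-30.5,46)),(S,D(398,172),(-47,m-30.5,46)),(S,D(215,148),(41,m+30.5,46)),(S,D(355,250),(-47,m+30.5,46)),
    (S,D(92,288),(53,g,57)),(S,D(287,422),(-53,g,57))]
    M=rot([0,-30,yaw]); o=np.array([x,y,z])
    return np.array([proj(c,o+M@(np.array(b)/1e3))[0]-uv for c,uv,b in F])
r=least_squares(lambda p:pts(p).ravel(),[.5,.05,.08,5,.15,-10,150],x_scale=[.1,.1,.1,10,.1,10,10],loss='soft_l1')
print(r.x.round(4)); print(pts(r.x).round(1).tolist())
def cp(p):
    M=rot([0,0,p[2]]);o=np.array([p[0],p[1],0])
    c=lambda a,b,z:o+M@np.array([a*.0305,b*.044,z])
    F=[(T,B(525,130),c(-1,1,.046)),(T,B(648,35),c(1,1,.046)),(T,B(725,112),c(1,-1,.046)),(T,B(600,215),c(-1,-1,.046))]
    return F
# spare: direct: corners on z=.046
for c,f,L in((T,B,[(525,132),(648,33),(722,112),(602,215)]),(S,E_,[(525,318),(640,303),(692,410),(575,418)])):
    w=onz(c,[f(*l) for l in L],.046); print(w.round(4).tolist(),w.mean(0).round(4)); 
    for i in range(4):
        d=w[(i+1)%4]-w[i]; print(np.linalg.norm(d).round(4),np.degrees(np.arctan2(d[1],d[0])).round(1))
E
python3 fit.py
```

```text
[ 5.66600e-01  7.05000e-02  5.29000e-02  8.86030e+00  6.28000e-02
 -9.04877e+01  6.93210e+01]
[[-1.2, -1.1], [-0.9, -2.0], [0.1, -0.4], [0.5, 3.7], [-0.7, 0.0], [-0.4, 1.9], [1.0, 0.1], [1.4, -1.1], [-0.1, 1.2], [0.1, 1.9], [0.9, -0.6], [-2.5, -1.2], [0.4, 1.9], [-0.5, -0.8], [0.3, 0.6], [3.6, -2.2], [0.7, -4.1], [-1.8, 0.0], [-0.1, -0.2], [0.6, 1.7], [-0.3, 0.5], [0.5, 0.9], [-0.1, 0.3], [-1.8, 0.2]]
[[0.4415, -0.2839, 0.046], [0.4924, -0.3448, 0.046], [0.454, -0.3821, 0.046], [0.4015, -0.3226, 0.046]] [ 0.4474 -0.3334  0.046 ]
0.0794 -50.1
0.0535 -135.9
0.0793 131.5
0.0557 44.1
[[0.4947, -0.3455, 0.046], [0.452, -0.3849, 0.046], [0.3965, -0.3192, 0.046], [0.4409, -0.286, 0.046]] [ 0.446  -0.3339  0.046 ]
0.0581 -137.3
0.0861 130.2
0.0555 36.7
0.0802 -47.9
```

```bash
sed -i 's/(T,A(50,203),(35,92+q,71.5))/(T,A(50,203),(35,92+q,53.5))/; s/(S,D(38,430),(35,92+q,71.5)),(S,D(182,532),(-35,92+q,71.5))/(S,D(38,430),(35,92+q,53.5)),(S,D(182,532),(-35,92+q,53.5)),(T,A(741,76),(54,-99.5,57)),(T,A(757,274),(-54,-99.5,57)),(S,D(452,108),(-54,-99.5,57))/' fit.py; python3 fit.py | head -2
```

```text
[ 5.792000e-01 -4.400000e-03  5.420000e-02  9.460500e+00  1.383000e-01
 -1.419500e+01  1.458468e+02]
```

```bash
cat >> h.py <<'E'
BO=np.array([.5792,-.0044,.0542]);BY=9.46
MB=rot([0,-30,BY])
def bx(x,y,z): return BO+MB@(np.array([x,y,z])/1e3)
RP=MB@rot([180,0,-90])   # push: fingers close along box x
RC=MB@rot([180,0,0])     # place
def down(yaw): return rot([180,0,yaw])
def plan(P,Rt):
    o=ctrl.get_obs();Rc=rot(o['orientation']);p=o['tool_pos']
    rv=R.from_matrix(Rc.T@Rt).as_rotvec(degrees=True)
    print('t',o['clock'].__round__(2),'F',o['force'].round(1),'open',round(o['opening'],4),'box',((MB.T@(p-BO))*1e3).round(1),'j6',o['joint_pos'].round(0))
    print('turn units',(rv/4).round(2),'then shift units',(Rt.T@(P-p)/.025).round(2), 'target',P.round(3))
E
python3 -c "
from h import *
plan(bx(0,-70,115),RP)
plan(bx(0,-70,115),down(-80.5))
"
```

```text
t 0.1 F [-0.3 -0.4 -0.2] open 0.0875 box [-332.3 -569.3  389.9] j6 [-57.  21.   1.  -0. -70. -17.]
turn units [  6.16  -5.38 -20.13] then shift units [-19.97 -13.29  11.  ] target [ 0.534 -0.083  0.154]
t 0.1 F [-0.3 -0.4 -0.2] open 0.0875 box [-332.3 -569.3  389.9] j6 [-57.  21.   1.  -0. -70. -17.]
turn units [ 2.000e-02  1.000e-02 -2.064e+01] then shift units [-19.96 -17.02   2.88] target [ 0.534 -0.083  0.154]
```

Request:
play_rows:
  motion:
    - {"rz": -1}
    - {"rz": -1}
    - {"rz": -1}
    - {"rz": -1}
    - {"rz": -1}
    - {"rz": -1}
    - {"rz": -1}
    - {"rz": -1}
    - {"rz": -1}
    - {"rz": -1}
    - {"rz": -1}
    - {"rz": -1}
    - {"rz": -1}
    - {"rz": -1}
    - {"rz": -1}
    - {"rz": -1}
    - {"rz": -1}
    - {"rz": -1}
    - {"rz": -1}
    - {"rz": -1}
  fingers: -1

```text
$.motion[0]: bad value
```

Request:
play_rows:
  motion:
    - {"x": -1,"y": -0.85}
    - {"x": -1,"y": -0.85}
    - {"x": -1,"y": -0.85}
    - {"x": -1,"y": -0.85}
    - {"x": -1,"y": -0.85}
    - {"x": -1,"y": -0.85}
    - {"x": -1,"y": -0.85}
    - {"x": -1,"y": -0.85}
    - {"x": -1,"y": -0.85}
    - {"x": -1,"y": -0.85}
    - {"x": -1,"y": -0.85}
    - {"x": -1,"y": -0.85}
    - {"x": -1,"y": -0.85}
    - {"x": -1,"y": -0.85}
    - {"x": -1,"y": -0.85}
    - {"x": -1,"y": -0.85}
    - {"x": -1,"y": -0.85}
    - {"x": -1,"y": -0.85}
    - {"x": -1,"y": -0.85}

```text
$.motion[0]: bad value
```

```bash
python3 -c "
from h import *
plan(bx(0,-70,115),RP)
"
```

```text
t 0.1 F [-0.3 -0.4 -0.2] open 0.0875 box [-332.3 -569.3  389.9] j6 [-57.  21.   1.  -0. -70. -17.]
turn units [  6.16  -5.38 -20.13] then shift units [-19.97 -13.29  11.  ] target [ 0.534 -0.083  0.154]
```

Request:
play_rows:
  motion:
    - {"x": 0,"y": 0,"z": 0,"rx": 0,"ry": 0,"rz": -1}
    - {"x": 0,"y": 0,"z": 0,"rx": 0,"ry": 0,"rz": -1}
    - {"x": 0,"y": 0,"z": 0,"rx": 0,"ry": 0,"rz": -1}
    - {"x": 0,"y": 0,"z": 0,"rx": 0,"ry": 0,"rz": -1}
    - {"x": 0,"y": 0,"z": 0,"rx": 0,"ry": 0,"rz": -1}
    - {"x": 0,"y": 0,"z": 0,"rx": 0,"ry": 0,"rz": -1}
    - {"x": 0,"y": 0,"z": 0,"rx": 0,"ry": 0,"rz": -1}
    - {"x": 0,"y": 0,"z": 0,"rx": 0,"ry": 0,"rz": -1}
    - {"x": 0,"y": 0,"z": 0,"rx": 0,"ry": 0,"rz": -1}
    - {"x": 0,"y": 0,"z": 0,"rx": 0,"ry": 0,"rz": -1}
    - {"x": 0,"y": 0,"z": 0,"rx": 0,"ry": 0,"rz": -1}
    - {"x": 0,"y": 0,"z": 0,"rx": 0,"ry": 0,"rz": -1}
    - {"x": 0,"y": 0,"z": 0,"rx": 0,"ry": 0,"rz": -1}
    - {"x": 0,"y": 0,"z": 0,"rx": 0,"ry": 0,"rz": -1}
    - {"x": 0,"y": 0,"z": 0,"rx": 0,"ry": 0,"rz": -1}
    - {"x": 0,"y": 0,"z": 0,"rx": 0,"ry": 0,"rz": -1}
    - {"x": 0,"y": 0,"z": 0,"rx": 0,"ry": 0,"rz": -1}
    - {"x": 0,"y": 0,"z": 0,"rx": 0,"ry": 0,"rz": -1}
    - {"x": 0,"y": 0,"z": 0,"rx": 0,"ry": 0,"rz": -1}
    - {"x": 0,"y": 0,"z": 0,"rx": 0,"ry": 0,"rz": -1}
  fingers: -1

```text
clock: 2.6
tool_pos: [0.1967, -0.6454, 0.226]
orientation: [180.0, 0.1, -82.9]
force: [-0.3, -0.4, 1.1]
opening: 0.0005
gripper_force: 0.0
```

Request:
play_rows:
  motion:
    - {"x": -1,"y": -0.85,"z": 0,"rx": 0,"ry": 0,"rz": 0}
    - {"x": -1,"y": -0.85,"z": 0,"rx": 0,"ry": 0,"rz": 0}
    - {"x": -1,"y": -0.85,"z": 0,"rx": 0,"ry": 0,"rz": 0}
    - {"x": -1,"y": -0.85,"z": 0,"rx": 0,"ry": 0,"rz": 0}
    - {"x": -1,"y": -0.85,"z": 0,"rx": 0,"ry": 0,"rz": 0}
    - {"x": -1,"y": -0.85,"z": 0,"rx": 0,"ry": 0,"rz": 0}
    - {"x": -1,"y": -0.85,"z": 0,"rx": 0,"ry": 0,"rz": 0}
    - {"x": -1,"y": -0.85,"z": 0,"rx": 0,"ry": 0,"rz": 0}
    - {"x": -1,"y": -0.85,"z": 0,"rx": 0,"ry": 0,"rz": 0}
    - {"x": -1,"y": -0.85,"z": 0,"rx": 0,"ry": 0,"rz": 0}
    - {"x": -1,"y": -0.85,"z": 0,"rx": 0,"ry": 0,"rz": 0}
    - {"x": -1,"y": -0.85,"z": 0,"rx": 0,"ry": 0,"rz": 0}
    - {"x": -1,"y": -0.85,"z": 0,"rx": 0,"ry": 0,"rz": 0}
    - {"x": -1,"y": -0.85,"z": 0,"rx": 0,"ry": 0,"rz": 0}
    - {"x": -1,"y": -0.85,"z": 0,"rx": 0,"ry": 0,"rz": 0}
    - {"x": -1,"y": -0.85,"z": 0,"rx": 0,"ry": 0,"rz": 0}
    - {"x": -1,"y": -0.85,"z": 0,"rx": 0,"ry": 0,"rz": 0}

```text
clock: 4.72
tool_pos: [0.5042, -0.179, 0.2263]
orientation: [180.0, 0.0, -83.1]
force: [0.7, -1.4, 0.5]
opening: 0.0003
gripper_force: 0.0
```

```bash
python3 -c "
from h import *
plan(bx(0,-70,115),RP)
"
```

```text
t 4.72 F [ 0.7 -1.4  0.5] open 0.0003 box [  -2.9 -159.9  200.4] j6 [  1.   7. -17.  -0. -66.   6.]
turn units [ 7.51 -0.16 -0.61] then shift units [-3.6  -0.12  3.42] target [ 0.534 -0.083  0.154]
```

Request:
play_rows:
  motion:
    - {"x": -0.45,"y": 0,"z": 0,"rx": 0.94,"ry": -0.02,"rz": -0.08}
    - {"x": -0.45,"y": 0,"z": 0,"rx": 0.94,"ry": -0.02,"rz": -0.08}
    - {"x": -0.45,"y": 0,"z": 0,"rx": 0.94,"ry": -0.02,"rz": -0.08}
    - {"x": -0.45,"y": 0,"z": 0,"rx": 0.94,"ry": -0.02,"rz": -0.08}
    - {"x": -0.45,"y": 0,"z": 0,"rx": 0.94,"ry": -0.02,"rz": -0.08}
    - {"x": -0.45,"y": 0,"z": 0,"rx": 0.94,"ry": -0.02,"rz": -0.08}
    - {"x": -0.45,"y": 0,"z": 0,"rx": 0.94,"ry": -0.02,"rz": -0.08}
    - {"x": -0.45,"y": 0,"z": 0,"rx": 0.94,"ry": -0.02,"rz": -0.08}
    - {"x": 0,"y": 0,"z": 0,"rx": 0,"ry": 0,"rz": 0}

```text
clock: 5.85
tool_pos: [0.4895, -0.0908, 0.2259]
orientation: [-150.0, -0.0, -80.4]
force: [-0.5, 0.7, -0.3]
opening: 0.0005
gripper_force: 0.0
```

```bash
python3 -c "
from h import *
plan(bx(0,-70,115),RP)
c=cams.get_calibration('wrist');import pickle;pickle.dump(c,open('w1.pkl','wb'));print(c)
im=cams.snapshot('wrist');cv2.imwrite('pics/w1.png',cv2.convertScaleAbs(im,alpha=1.3))
L=[(x,y,50) for x in(47,-47) for y in(95.5,-95.5)]+[(0,-97.5,26)]+[(x,-14.2+s*30.5,46) for x in(41,-47) for s in(1,-1)]
print(proj(c,[bx(*l) for l in L]).round(0).tolist())
"
```

```text
t 5.85 F [-0.5  0.7 -0.3] open 0.0005 box [ -3.1 -70.5 200.1] j6 [ 14. -13. -45.   5. -28.  -8.]
turn units [-0.01  0.01  0.04] then shift units [-0.02 -0.12  3.4 ] target [ 0.534 -0.083  0.154]
{'vertical_fov': 59.10749074695665, 'cx': 319.38362693034753, 'cy': 237.02893221762585, 'k1': -0.004431786734402405, 'position': array([ 0.4259051 , -0.1787815 ,  0.36315387]), 'rotation': array([ -16.58442795,   30.07900552, -170.42032345])}
[[263.0, 404.0], [254.0, 184.0], [372.0, 405.0], [382.0, 184.0], [318.0, 176.0], [268.0, 319.0], [265.0, 248.0], [376.0, 319.0], [379.0, 248.0]]
```

View pics/w1.png

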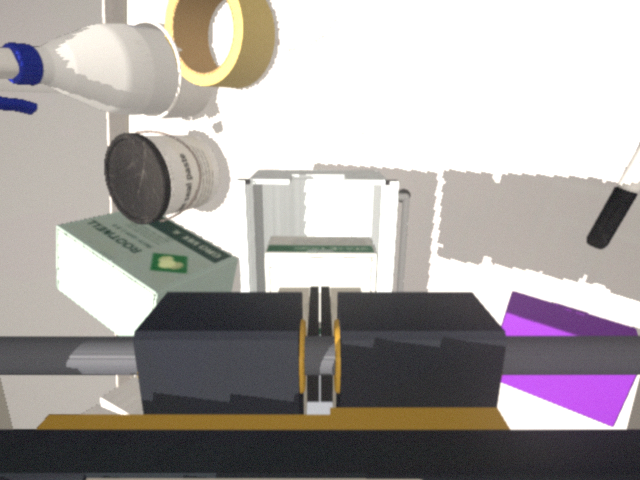

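The wrist view confirms the box fit: the right rim is at row ~184, and the carton's near edge at row ~250 spans 265–377, against predictions of 184 and 248. Now lowering the fingers into the gap.

Request:
play_rows:
  motion:
    - {"x": 0,"y": -0.02,"z": 1,"rx": 0,"ry": 0,"rz": 0}
    - {"x": 0,"y": -0.02,"z": 1,"rx": 0,"ry": 0,"rz": 0}
    - {"x": 0,"y": -0.02,"z": 1,"rx": 0,"ry": 0,"rz": 0}
    - {"x": 0,"y": -0.02,"z": 1,"rx": 0,"ry": 0,"rz": 0}
    - {"x": 0,"y": -0.02,"z": 1,"rx": 0,"ry": 0,"rz": 0}
    - {"x": 0,"y": -0.02,"z": 0.7,"rx": 0,"ry": 0,"rz": 0}
    - {"x": 0,"y": 0,"z": 0.7,"rx": 0,"ry": 0,"rz": 0}
    - {"x": 0,"y": 0,"z": 0.7,"rx": 0,"ry": 0,"rz": 0}

```text
clock: 6.9
tool_pos: [0.5837, -0.0803, 0.0758]
orientation: [-150.2, 0.6, -80.1]
force: [0.5, -0.6, -0.5]
opening: 0.0004
gripper_force: 0.0
```

Request:
play_rows:
  motion:
    - {"x": -0.3,"y": 0,"z": 0,"rx": 0,"ry": 0,"rz": 0}
    - {"x": -0.3,"y": 0,"z": 0,"rx": 0,"ry": 0,"rz": 0}
    - {"x": -0.2,"y": 0,"z": 0,"rx": 0,"ry": 0,"rz": 0}
    - {"x": -0.1,"y": 0,"z": 0,"rx": 0,"ry": 0,"rz": 0}
    - {"x": -0.1,"y": 0,"z": 0,"rx": 0,"ry": 0,"rz": 0}
    - {"x": -0.1,"y": 0,"z": 0,"rx": 0,"ry": 0,"rz": 0}
    - {"x": -0.1,"y": 0,"z": 0,"rx": 0,"ry": 0,"rz": 0}
    - {"x": -0.1,"y": 0,"z": 0,"rx": 0,"ry": 0,"rz": 0}

```text
clock: 7.9
tool_pos: [0.5786, -0.0543, 0.0796]
orientation: [-150.4, 1.7, -79.5]
force: [0.1, -1.6, 0.0]
opening: 0.0004
gripper_force: 0.4
```

```bash
python3 -c "
from h import *
plan(bx(0,-36,19),RP)
"
```

```text
t 7.9 F [ 0.1 -1.6  0. ] open 0.0004 box [  5.1 -49.2  26.4] j6 [ 14.  10. -50.   9.  -1. -12.]
turn units [0.1  0.5  0.02] then shift units [-0.53  0.2   0.3 ] target [ 0.576 -0.041  0.071]
```

Request:
play_rows:
  motion:
    - {"x": -0.1,"y": 0,"z": 0,"rx": 0,"ry": 0,"rz": 0}
    - {"x": -0.1,"y": 0,"z": 0,"rx": 0,"ry": 0,"rz": 0}
    - {"x": -0.1,"y": 0,"z": 0,"rx": 0,"ry": 0,"rz": 0}
    - {"x": -0.1,"y": 0,"z": 0,"rx": 0,"ry": 0,"rz": 0}

```text
clock: 8.4
tool_pos: [0.5772, -0.0465, 0.0806]
orientation: [-150.5, 2.0, -79.3]
force: [0.7, -0.2, 0.0]
opening: 0.0005
gripper_force: 0.2
```

Request:
play_rows:
  motion:
    - {"x": -0.06,"y": 0,"z": 0,"rx": 0,"ry": 0,"rz": 0}
    - {"x": -0.06,"y": 0,"z": 0,"rx": 0,"ry": 0,"rz": 0}

```text
clock: 8.65
tool_pos: [0.577, -0.0442, 0.081]
orientation: [-150.5, 2.1, -79.2]
force: [-0.4, -0.8, -0.7]
opening: 0.0005
gripper_force: 0.2
```

```bash
python3 -c "
from h import *
plan(bx(0,-36,19),RP)
"
```

```text
t 8.65 F [-0.4 -0.8 -0.7] open 0.0005 box [  5.8 -38.9  27.6] j6 [ 15.   9. -50.   9.  -1. -14.]
turn units [0.13 0.62 0.03] then shift units [-0.11  0.23  0.34] target [ 0.576 -0.041  0.071]
```

Request:
play_rows:
  motion:
    - {"x": -0.06,"y": 0,"z": 0,"rx": 0,"ry": 0,"rz": 0}
    - {"x": -0.06,"y": 0,"z": 0,"rx": 0,"ry": 0,"rz": 0}

```text
clock: 8.9
tool_pos: [0.5766, -0.0419, 0.0813]
orientation: [-150.5, 2.2, -79.2]
force: [-0.8, -1.1, -0.2]
opening: 0.0007
gripper_force: 0.5
```

Request:
play_rows:
  motion:
    - {"x": -0.06,"y": 0,"z": 0,"rx": 0,"ry": 0,"rz": 0}
    - {"x": -0.04,"y": 0,"z": 0,"rx": 0,"ry": 0,"rz": 0}

```text
clock: 9.15
tool_pos: [0.576, -0.0413, 0.0814]
orientation: [-150.6, 2.3, -79.3]
force: [7.2, -19.7, -2.9]
opening: 0.0004
gripper_force: 10.1
```

```bash
python3 -c "
from h import *
plan(bx(0,-36,19),RP)
"
```

```text
t 9.15 F [  7.2 -19.7  -2.9] open 0.0004 box [  5.6 -35.9  28.2] j6 [ 15.   9. -50.  10.  -1. -15.]
turn units [ 0.16  0.65 -0.01] then shift units [0.   0.23 0.37] target [ 0.576 -0.041  0.071]
```

Request:
play_rows:
  motion:
    - {"x": 0.2,"y": 0,"z": 0,"rx": 0,"ry": 0,"rz": 0}
    - {"x": 0.2,"y": 0,"z": -0.5,"rx": 0,"ry": 0,"rz": 0}
    - {"x": 0,"y": 0,"z": -0.8,"rx": 0,"ry": 0,"rz": 0}
    - {"x": 0,"y": 0,"z": -1,"rx": 0,"ry": 0,"rz": 0}
    - {"x": 0,"y": 0,"z": -1,"rx": 0,"ry": 0,"rz": 0}
    - {"x": 0,"y": 0,"z": -1,"rx": 0,"ry": 0,"rz": 0}
    - {"x": 0,"y": 0,"z": -1,"rx": 0,"ry": 0,"rz": 0}
    - {"x": 0,"y": 0,"z": 0,"rx": 0,"ry": 0,"rz": 0}
  fingers: 1

```text
clock: 10.15
tool_pos: [0.5156, -0.0664, 0.1988]
orientation: [-150.3, 2.3, -79.1]
force: [0.1, 0.6, -0.2]
opening: 0.075
gripper_force: 0.0
```

```bash
python3 -c "
from h import *
plan(np.array([.4467,-.3336,.14]),down(-49.5))
"
```

```text
t 10.15 F [ 0.1  0.6 -0.2] open 0.075 box [  9.1 -50.7 161.7] j6 [ 14.  -8. -43.  -1. -25.  -3.]
turn units [-7.41 -1.38 -7.38] then shift units [6.34 9.04 2.35] target [ 0.447 -0.334  0.14 ]
```

Request:
play_rows:
  motion:
    - {"x": 0,"y": 0,"z": 0,"rx": -0.74,"ry": -0.14,"rz": -0.74}
    - {"x": 0,"y": 0,"z": 0,"rx": -0.74,"ry": -0.14,"rz": -0.74}
    - {"x": 0,"y": 0,"z": 0,"rx": -0.74,"ry": -0.14,"rz": -0.74}
    - {"x": 0,"y": 0,"z": 0,"rx": -0.74,"ry": -0.14,"rz": -0.74}
    - {"x": 0,"y": 0,"z": 0,"rx": -0.74,"ry": -0.14,"rz": -0.74}
    - {"x": 0,"y": 0,"z": 0,"rx": -0.74,"ry": -0.14,"rz": -0.74}
    - {"x": 0,"y": 0,"z": 0,"rx": -0.74,"ry": -0.14,"rz": -0.74}
    - {"x": 0,"y": 0,"z": 0,"rx": -0.74,"ry": -0.14,"rz": -0.74}
    - {"x": 0,"y": 0,"z": 0,"rx": -0.74,"ry": -0.14,"rz": -0.74}
    - {"x": 0,"y": 0,"z": 0,"rx": -0.74,"ry": -0.14,"rz": -0.74}

```text
clock: 11.4
tool_pos: [0.5152, -0.0664, 0.1954]
orientation: [179.7, 0.2, -49.3]
force: [-0.1, 0.5, -0.4]
opening: 0.0877
gripper_force: 0.0
```

Request:
play_rows:
  motion:
    - {"x": 0.6,"y": 0.9,"z": 0,"rx": 0,"ry": 0,"rz": 0}
    - {"x": 0.6,"y": 0.9,"z": 0,"rx": 0,"ry": 0,"rz": 0}
    - {"x": 0.6,"y": 0.9,"z": 0,"rx": 0,"ry": 0,"rz": 0}
    - {"x": 0.6,"y": 0.9,"z": 0,"rx": 0,"ry": 0,"rz": 0}
    - {"x": 0.6,"y": 0.9,"z": 0,"rx": 0,"ry": 0,"rz": 0}
    - {"x": 0.6,"y": 0.9,"z": 0,"rx": 0,"ry": 0,"rz": 0}
    - {"x": 0.6,"y": 0.9,"z": 0,"rx": 0,"ry": 0,"rz": 0}
    - {"x": 0.2,"y": 0.9,"z": 0,"rx": 0,"ry": 0,"rz": 0}
    - {"x": 0,"y": 0.9,"z": 0,"rx": 0,"ry": 0,"rz": 0}
    - {"x": 0,"y": 0.9,"z": 0,"rx": 0,"ry": 0,"rz": 0}
    - {"x": 0,"y": 0,"z": 0,"rx": 0,"ry": 0,"rz": 0}

```text
clock: 12.78
tool_pos: [0.4146, -0.297, 0.1965]
orientation: [179.8, 0.2, -49.5]
force: [0.5, -0.0, -0.6]
opening: 0.0877
gripper_force: 0.0
```

```bash
python3 -c "
from h import *
plan(np.array([.4467,-.3336,.14]),down(-49.5))
c=cams.get_calibration('wrist');import pickle;pickle.dump(c,open('w2.pkl','wb'))
im=cams.snapshot('wrist');cv2.imwrite('pics/w2.png',im)
M=down(-49.5)
print(proj(c,[np.array([.4467,-.3336,.046])+M@np.array([a*.044,b*.0305,0]) for a in(1,-1) for b in(1,-1)]).round(0).tolist())
"
```

```text
t 12.78 F [ 0.5 -0.  -0.6] open 0.0877 box [-111.1 -261.6  228.4] j6 [-13.   6. -22.   0. -62.  54.]
turn units [0.05 0.05 0.  ] then shift units [ 1.95 -0.03  2.26] target [ 0.447 -0.334  0.14 ]
[[365.0, 87.0], [277.0, 87.0], [362.0, 211.0], [280.0, 211.0]]
```

View pics/w2.png

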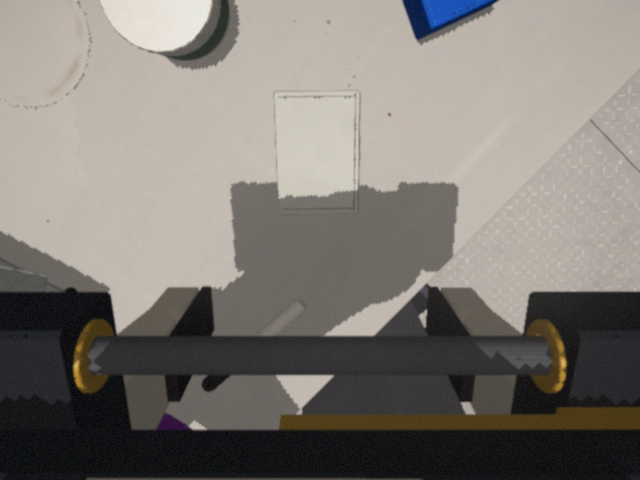

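The carton's top corners are at (274,92), (360,92), (357,211) and (279,211).

```bash
python3 -c "
from h import *
import pickle
c=pickle.load(open('w2.pkl','rb'))
w=onz(c,[(274,92),(360,92),(357,211),(279,211)],.046)
print(w.round(4).tolist(),w.mean(0).round(4),[ (np.linalg.norm(w[(i+1)%4]-w[i]).round(4),np.degrees(np.arctan2(*(w[(i+1)%4]-w[i])[1::-1])).round(1)) for i in range(4)])
plan(np.r_[w.mean(0)[:2],.034],down(-49.5))
im=cv2.imread('pics/w2.png')[80:225,260:375]
cv2.imwrite('pics/w2c.png',cv2.convertScaleAbs(cv2.resize(im,None,fx=4,fy=4,interpolation=cv2.INTER_CUBIC),alpha=1.2))
"
```

```text
[[0.4978, -0.3433, 0.046], [0.4526, -0.3818, 0.046], [0.3978, -0.3177, 0.046], [0.4423, -0.2799, 0.046]] [ 0.4476 -0.3307  0.046 ] [(np.float64(0.0594), np.float64(-139.5)), (np.float64(0.0843), np.float64(130.5)), (np.float64(0.0583), np.float64(40.4)), (np.float64(0.0843), np.float64(-48.8))]
t 12.82 F [-0.6 -0.1  0.8] open 0.0875 box [-110.4 -261.4  228.2] j6 [-13.   6. -22.   0. -62.  54.]
turn units [0.05 0.05 0.01] then shift units [ 1.87 -0.1   6.5 ] target [ 0.448 -0.331  0.034]
```

View pics/w2c.png

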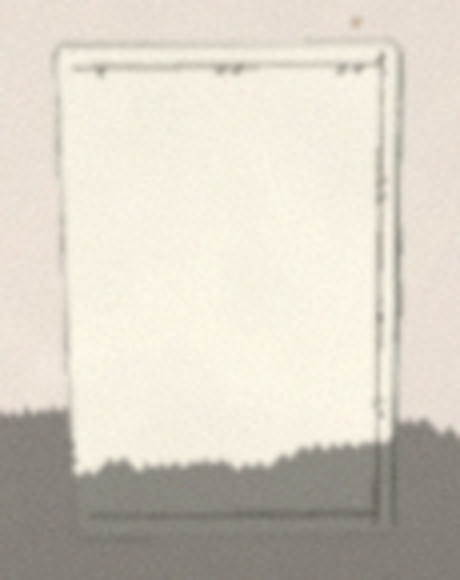

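Request:
play_rows:
  motion:
    - {"x": 0.95,"y": -0.05,"z": 0,"rx": 0.05,"ry": 0.05,"rz": 0}
    - {"x": 0.95,"y": 0,"z": 1,"rx": 0,"ry": 0,"rz": 0}
    - {"x": 0,"y": 0,"z": 1,"rx": 0,"ry": 0,"rz": 0}
    - {"x": 0,"y": 0,"z": 1,"rx": 0,"ry": 0,"rz": 0}
    - {"x": 0,"y": 0,"z": 1,"rx": 0,"ry": 0,"rz": 0}
    - {"x": 0,"y": 0,"z": 1,"rx": 0,"ry": 0,"rz": 0}
    - {"x": 0,"y": 0,"z": 0.9,"rx": 0,"ry": 0,"rz": 0}
    - {"x": 0,"y": 0,"z": 0.68,"rx": 0,"ry": 0,"rz": 0}
    - {"x": 0,"y": 0,"z": 0,"rx": 0,"ry": 0,"rz": 0}

```text
clock: 13.95
tool_pos: [0.4473, -0.331, 0.0309]
orientation: [179.9, 0.1, -49.4]
force: [-0.4, -1.1, -0.2]
opening: 0.0876
gripper_force: 0.0
```

Request:
play_rows:
  motion:
    - {"x": 0,"y": 0,"z": 0,"rx": 0,"ry": 0,"rz": 0}
    - {"x": 0,"y": 0,"z": 0,"rx": 0,"ry": 0,"rz": 0}
    - {"x": 0,"y": 0,"z": 0,"rx": 0,"ry": 0,"rz": 0}
    - {"x": 0,"y": 0,"z": 0,"rx": 0,"ry": 0,"rz": 0}
    - {"x": 0,"y": 0,"z": 0,"rx": 0,"ry": 0,"rz": 0}
    - {"x": 0,"y": 0,"z": 0,"rx": 0,"ry": 0,"rz": 0}
  fingers: -1

```text
clock: 14.7
tool_pos: [0.448, -0.3319, 0.0329]
orientation: [-180.0, -0.1, -49.4]
force: [-1.3, 1.8, 6.3]
opening: 0.0598
gripper_force: 30.0
```

Request:
play_rows:
  motion:
    - {"x": 0,"y": 0,"z": -0.5,"rx": 0,"ry": 0,"rz": 0}
    - {"x": 0,"y": 0,"z": -1,"rx": 0,"ry": 0,"rz": 0}
    - {"x": 0,"y": 0,"z": -1,"rx": 0,"ry": 0,"rz": 0}
    - {"x": 0,"y": 0,"z": -1,"rx": 0,"ry": 0,"rz": 0}
    - {"x": 0,"y": 0,"z": -1,"rx": 0,"ry": 0,"rz": 0}
    - {"x": 0,"y": 0,"z": -1,"rx": 0,"ry": 0,"rz": 0}
    - {"x": 0,"y": 0,"z": -1,"rx": 0,"ry": 0,"rz": 0}
    - {"x": 0,"y": 0,"z": -1,"rx": 0,"ry": 0,"rz": 0}

```text
clock: 15.7
tool_pos: [0.4473, -0.3316, 0.2213]
orientation: [-180.0, -0.0, -49.4]
force: [1.0, 0.4, -1.1]
opening: 0.0598
gripper_force: 30.0
```

```bash
python3 -c "
from h import *
plan(bx(0,-61,120),RC)
"
```

```text
t 15.7 F [ 1.   0.4 -1.1] open 0.0598 box [ -75.7 -301.1  236.6] j6 [-16.  10. -15.  -0. -65.  57.]
turn units [  3.85   6.81 -14.37] then shift units [ 3.03 -9.6   4.66] target [ 0.53  -0.074  0.158]
```

Request:
play_rows:
  motion:
    - {"x": 0,"y": 0,"z": 0,"rx": 0.24,"ry": 0.426,"rz": -0.898}
    - {"x": 0,"y": 0,"z": 0,"rx": 0.24,"ry": 0.426,"rz": -0.898}
    - {"x": 0,"y": 0,"z": 0,"rx": 0.24,"ry": 0.426,"rz": -0.898}
    - {"x": 0,"y": 0,"z": 0,"rx": 0.24,"ry": 0.426,"rz": -0.898}
    - {"x": 0,"y": 0,"z": 0,"rx": 0.24,"ry": 0.426,"rz": -0.898}
    - {"x": 0,"y": 0,"z": 0,"rx": 0.24,"ry": 0.426,"rz": -0.898}
    - {"x": 0,"y": 0,"z": 0,"rx": 0.24,"ry": 0.426,"rz": -0.898}
    - {"x": 0,"y": 0,"z": 0,"rx": 0.24,"ry": 0.426,"rz": -0.898}
    - {"x": 0,"y": 0,"z": 0,"rx": 0.24,"ry": 0.426,"rz": -0.898}
    - {"x": 0,"y": 0,"z": 0,"rx": 0.24,"ry": 0.426,"rz": -0.898}
    - {"x": 0,"y": 0,"z": 0,"rx": 0.24,"ry": 0.426,"rz": -0.898}
    - {"x": 0,"y": 0,"z": 0,"rx": 0.24,"ry": 0.426,"rz": -0.898}
    - {"x": 0,"y": 0,"z": 0,"rx": 0.24,"ry": 0.426,"rz": -0.898}
    - {"x": 0,"y": 0,"z": 0,"rx": 0.24,"ry": 0.426,"rz": -0.898}
    - {"x": 0,"y": 0,"z": 0,"rx": 0.24,"ry": 0.426,"rz": -0.898}
    - {"x": 0,"y": 0,"z": 0,"rx": 0.24,"ry": 0.426,"rz": -0.898}

```text
clock: 17.7
tool_pos: [0.4474, -0.3314, 0.2204]
orientation: [179.9, -30.1, 9.6]
force: [0.9, -0.1, 0.1]
opening: 0.06
gripper_force: 30.0
```

Request:
play_rows:
  motion:
    - {"x": 0.3,"y": -0.96,"z": 0.4,"rx": 0,"ry": 0,"rz": 0}
    - {"x": 0.3,"y": -0.96,"z": 0.4,"rx": 0,"ry": 0,"rz": 0}
    - {"x": 0.3,"y": -0.96,"z": 0.4,"rx": 0,"ry": 0,"rz": 0}
    - {"x": 0.3,"y": -0.96,"z": 0.4,"rx": 0,"ry": 0,"rz": 0}
    - {"x": 0.3,"y": -0.96,"z": 0.4,"rx": 0,"ry": 0,"rz": 0}
    - {"x": 0.3,"y": -0.96,"z": 0.4,"rx": 0,"ry": 0,"rz": 0}
    - {"x": 0.3,"y": -0.96,"z": 0.4,"rx": 0,"ry": 0,"rz": 0}
    - {"x": 0.3,"y": -0.96,"z": 0.4,"rx": 0,"ry": 0,"rz": 0}
    - {"x": 0.3,"y": -0.96,"z": 0.4,"rx": 0,"ry": 0,"rz": 0}
    - {"x": 0.3,"y": -0.96,"z": 0.4,"rx": 0,"ry": 0,"rz": 0}
    - {"x": 0,"y": 0,"z": 0,"rx": 0,"ry": 0,"rz": 0}

```text
clock: 19.08
tool_pos: [0.521, -0.075, 0.1702]
orientation: [179.9, -29.9, 9.6]
force: [0.2, -0.4, -1.0]
opening: 0.0597
gripper_force: 30.0
```

```bash
python3 -c "
from h import *
plan(bx(0,-61,70),RC)
w=cams.snapshot('wrist');s=cams.snapshot('scene');t=cams.snapshot('top')
cv2.imwrite('pics/s3.png',s);cv2.imwrite('pics/t3.png',t);cv2.imwrite('pics/w3.png',w)
o=np.zeros((600,800,3),np.uint8)
o[:300,:400]=cv2.resize(w,(400,300))
o[:300,400:]=cv2.resize(t[185:290,220:360],(400,300),interpolation=cv2.INTER_CUBIC)
o[300:,:400]=cv2.resize(s[160:310,240:440],(400,300),interpolation=cv2.INTER_CUBIC)
cv2.imwrite('pics/m3.png',cv2.convertScaleAbs(o,alpha=1.4))
"
```

```text
t 19.07 F [ 0.2 -0.4 -1. ] open 0.0597 box [ -1.8 -60.1 135. ] j6 [ 15.  -6. -50.  10. -16.  76.]
turn units [-0.01  0.02  0.04] then shift units [0.07 0.04 2.6 ] target [ 0.555 -0.07   0.115]
```

View pics/m3.png

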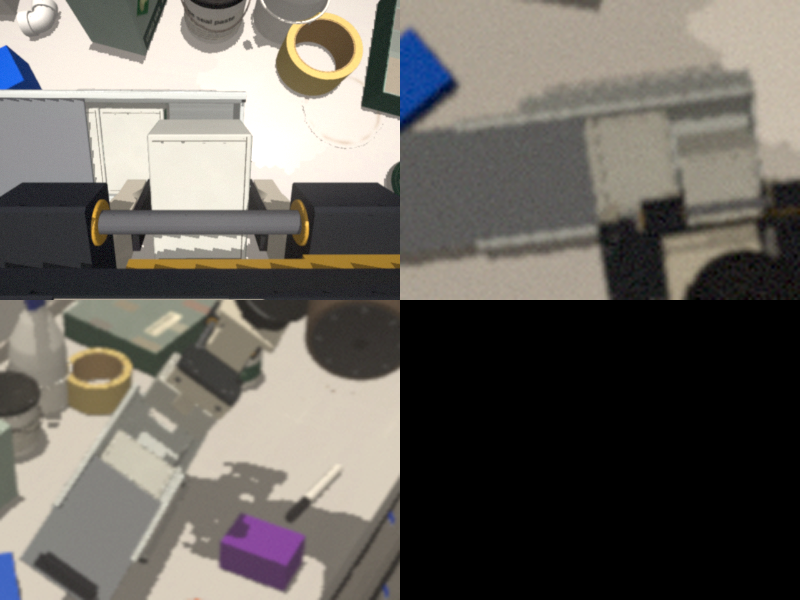

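```bash
python3 -c "
from h import *
c=cams.get_calibration('wrist');print(c['position'],(MB.T@(c['position']-BO)*1e3).round(0))
o=ctrl.get_obs();Rc=rot(o['orientation']);p=o['tool_pos']
tp=lambda x,y,z:p+Rc@(np.array([x,y,z])/1e3)
L=[tp(a,b*30.5,zz) for zz in(-14,32) for a in(44,-44) for b in(1,-1)]
print('carton top far r/l',proj(c,L).round(1).tolist())
print('mid far edge',proj(c,[bx(x,y,46) for x in (41,) for y in(34.5,-26.5)]).round(1).tolist(),'end',proj(c,[bx(41,y,46) for y in(35,)]).round(1).tolist())
print('guide back',proj(c,[bx(x,y,z) for x,z in((51,57),(47,50),(51,50),(55,57)) for y in (-95.5,0)]).round(1).tolist())
im=cv2.imread('pics/w3.png')[135:285,130:420]
cv2.imwrite('pics/w3c.png',cv2.convertScaleAbs(cv2.resize(im,None,fx=2.75,fy=3,interpolation=cv2.INTER_CUBIC),alpha=1.0))
"
```

```text
[ 0.51117443 -0.07673969  0.34692405] [ 78. -60. 293.]
carton top far r/l [[410.4, 216.0], [235.4, 216.2], [397.3, 425.6], [247.9, 425.8], [389.4, 191.9], [254.7, 192.0], [381.4, 361.7], [262.4, 361.8]]
mid far edge [[157.1, 177.2], [261.5, 177.1]] end [[156.3, 177.2]]
guide back [[383.0, 161.9], [210.2, 162.1], [380.9, 167.5], [213.8, 167.7], [381.2, 160.5], [213.3, 160.6], [383.3, 154.6], [209.7, 154.7]]
```

View pics/w3c.png

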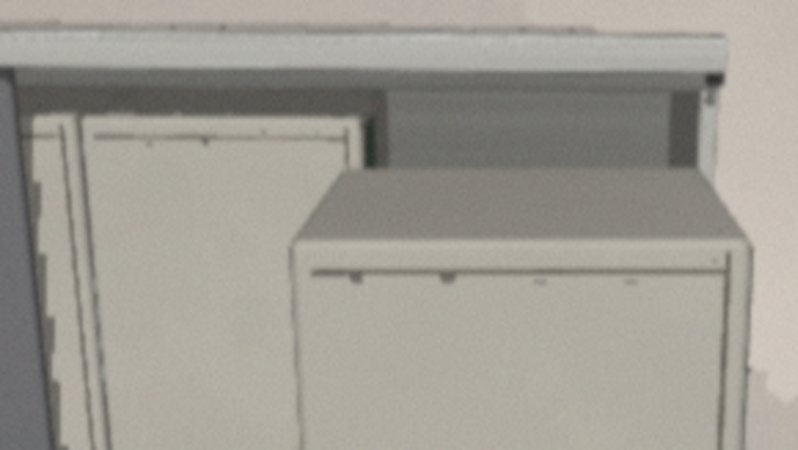

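The held carton's far top edge is at row 215, against a predicted 216. The guide and mid carton sit ~3.5 px above prediction, so the box is ~2 mm further up-slope. The slot centre is ~2 mm right of the carton. Correcting both and lowering.

Request:
play_rows:
  motion:
    - {"x": 0.12,"y": 0.07,"z": 0.5,"rx": 0,"ry": 0,"rz": 0}
    - {"x": 0,"y": 0,"z": 0.6,"rx": 0,"ry": 0,"rz": 0}
    - {"x": 0,"y": 0,"z": 0.4,"rx": 0,"ry": 0,"rz": 0}
    - {"x": 0,"y": 0,"z": 0.3,"rx": 0,"ry": 0,"rz": 0}
    - {"x": 0,"y": 0,"z": 0.2,"rx": 0,"ry": 0,"rz": 0}
    - {"x": 0,"y": 0,"z": 0.2,"rx": 0,"ry": 0,"rz": 0}
    - {"x": 0,"y": 0,"z": 0,"rx": 0,"ry": 0,"rz": 0}

```text
clock: 20.1
tool_pos: [0.5513, -0.0736, 0.1236]
orientation: [180.0, -29.9, 9.4]
force: [-0.1, -0.7, -0.5]
opening: 0.0603
gripper_force: 30.0
```

```bash
python3 -c "
from h import *
plan(bx(1.2,-62,50),RC)
"
```

```text
t 20.1 F [-0.1 -0.7 -0.5] open 0.0603 box [  1.  -63.7  79.5] j6 [ 12.   2. -55.  22.  -4.  66.]
turn units [ 0.01  0.02 -0.  ] then shift units [ 0.01 -0.07  1.18] target [ 0.566 -0.069  0.098]
```

Request:
play_rows:
  motion:
    - {"x": 0,"y": -0.05,"z": 0.15,"rx": 0,"ry": 0,"rz": 0}
    - {"x": 0,"y": 0,"z": 0.15,"rx": 0,"ry": 0,"rz": 0}
    - {"x": 0,"y": 0,"z": 0.15,"rx": 0,"ry": 0,"rz": 0}

```text
clock: 20.48
tool_pos: [0.5573, -0.0726, 0.1161]
orientation: [-179.8, -29.9, 9.4]
force: [-0.2, -0.7, -0.2]
opening: 0.0597
gripper_force: 30.0
```

```bash
python3 -c "
from h import *
plan(bx(1.2,-62,50),RC)
"
```

```text
t 20.48 F [-0.2 -0.7 -0.2] open 0.0597 box [  2.5 -63.7  70.1] j6 [ 11.   3. -56.  26.  -1.  63.]
turn units [-0.05  0.04 -0.  ] then shift units [-0.05 -0.07  0.8 ] target [ 0.566 -0.069  0.098]
```

Request:
play_rows:
  motion:
    - {"x": 0,"y": 0,"z": 0,"rx": 0,"ry": -0.5,"rz": 0}
    - {"x": 0,"y": 0,"z": 0,"rx": 0,"ry": -0.6,"rz": 0}
    - {"x": 0,"y": -0.03,"z": 0.1,"rx": 0,"ry": 0,"rz": 0}

```text
clock: 20.85
tool_pos: [0.5599, -0.0716, 0.1148]
orientation: [-179.9, -25.7, 9.5]
force: [0.0, 0.3, -1.2]
opening: 0.0597
gripper_force: 29.9
```

```bash
python3 -c "
from h import *
plan(bx(2,-62,50),rot([0,-25.7,BY])@rot([180,0,0]))
"
```

```text
t 20.85 F [ 0.   0.3 -1.2] open 0.0597 box [  4.2 -63.1  67.6] j6 [ 14.   5. -46.   7. -14.  80.]
turn units [-0.03  0.    0.  ] then shift units [-0.04 -0.04  0.71] target [ 0.566 -0.069  0.099]
```

Request:
play_rows:
  motion:
    - {"x": -0.05,"y": -0.04,"z": 0.15,"rx": 0,"ry": 0,"rz": 0}
    - {"x": 0,"y": 0,"z": 0.15,"rx": 0,"ry": 0,"rz": 0}
    - {"x": 0,"y": 0,"z": 0.15,"rx": 0,"ry": 0,"rz": 0}
    - {"x": 0,"y": 0,"z": 0.1,"rx": 0,"ry": 0,"rz": 0}

```text
clock: 21.35
tool_pos: [0.5633, -0.0708, 0.1012]
orientation: [-179.9, -25.6, 9.5]
force: [1.0, -0.4, 0.2]
opening: 0.0594
gripper_force: 29.9
```

```bash
python3 -c "
from h import *
plan(bx(2,-62,48),rot([0,-25.7,BY])@rot([180,0,0]))
"
```

```text
t 21.35 F [ 1.  -0.4  0.2] open 0.0594 box [  0.5 -62.9  54. ] j6 [ 14.   6. -47.   9. -11.  78.]
turn units [-0.02  0.02  0.  ] then shift units [ 0.08 -0.04  0.23] target [ 0.567 -0.069  0.097]
```

Request:
play_rows:
  motion:
    - {"x": 0.04,"y": -0.03,"z": 0.08,"rx": 0,"ry": 0,"rz": 0}
    - {"x": 0.02,"y": 0,"z": 0.08,"rx": 0,"ry": 0,"rz": 0}

```text
clock: 21.6
tool_pos: [0.5658, -0.0696, 0.098]
orientation: [-179.9, -25.6, 9.5]
force: [-1.0, -0.1, -1.2]
opening: 0.0596
gripper_force: 29.9
```

Request:
play_rows:
  motion:
    - {"x": 0,"y": 0,"z": 0.06,"rx": 0,"ry": 0,"rz": 0}
    - {"x": 0,"y": 0,"z": 0.04,"rx": 0,"ry": 0,"rz": 0}

```text
clock: 21.85
tool_pos: [0.567, -0.0694, 0.096]
orientation: [-179.9, -25.6, 9.5]
force: [-4.3, -0.0, 5.0]
opening: 0.0597
gripper_force: 33.6
```

```bash
python3 -c "
from h import *
plan(bx(2,-62,48),rot([0,-25.7,BY])@rot([180,0,0]))
"
```

```text
t 21.85 F [-4.3 -0.   5. ] open 0.0597 box [  1.3 -62.1  47.5] j6 [ 14.   7. -47.  10. -10.  77.]
turn units [-0.02  0.03  0.  ] then shift units [ 0.03 -0.   -0.02] target [ 0.567 -0.069  0.097]
```

Request:
play_rows:
  motion:
    - {"x": 0,"y": 0,"z": -0.04,"rx": 0,"ry": 0,"rz": 0}

```text
clock: 21.98
tool_pos: [0.5666, -0.0694, 0.0969]
orientation: [-179.9, -25.6, 9.5]
force: [0.1, -0.1, -0.7]
opening: 0.0596
gripper_force: 29.9
```

Request:
play_rows:
  motion:
    - {"x": 0,"y": 0,"z": 0,"rx": 0,"ry": 0,"rz": 0}
    - {"x": 0,"y": 0,"z": 0,"rx": 0,"ry": 0,"rz": 0}
    - {"x": 0,"y": 0,"z": 0,"rx": 0,"ry": 0,"rz": 0}
    - {"x": 0,"y": 0,"z": 0,"rx": 0,"ry": 0,"rz": 0}
    - {"x": 0,"y": 0,"z": -0.4,"rx": 0,"ry": 0,"rz": 0}
    - {"x": 0,"y": 0,"z": -1,"rx": 0,"ry": 0,"rz": 0}
    - {"x": 0,"y": 0,"z": -1,"rx": 0,"ry": 0,"rz": 0}
    - {"x": 0,"y": 0,"z": -1,"rx": 0,"ry": 0,"rz": 0}
    - {"x": 0,"y": 0,"z": -1,"rx": 0,"ry": 0,"rz": 0}
    - {"x": 0,"y": 0,"z": 0,"rx": 0,"ry": 0,"rz": 0}
  fingers: 1

```text
clock: 23.22
tool_pos: [0.5203, -0.0771, 0.199]
orientation: [-179.9, -25.9, 9.5]
force: [0.5, -0.2, 0.2]
opening: 0.0877
gripper_force: 0.0
```

```bash
python3 -c "
from h import *
plan(bx(2,-62,100),RP)
w=cams.snapshot('wrist');t=cams.snapshot('top');s=cams.snapshot('scene')
o=np.zeros((600,800,3),np.uint8)
o[:480,:640]=w
o[:200,540:]=cv2.resize(t[200:280,250:354],(260,200),interpolation=cv2.INTER_CUBIC)
o[300:600,400:]=cv2.resize(s[160:310,240:440],(400,300),interpolation=cv2.INTER_CUBIC)
cv2.imwrite('pics/m4.png',cv2.convertScaleAbs(o,alpha=1.1))
"
```

```text
t 23.23 F [ 0.5 -0.2  0.2] open 0.0877 box [ 11.7 -62.  160.5] j6 [ 15.  -6. -42.   4. -29.  82.]
turn units [ 0.79  0.83 22.49] then shift units [-0.    0.39  2.42] target [ 0.542 -0.073  0.142]
```

View pics/m4.png

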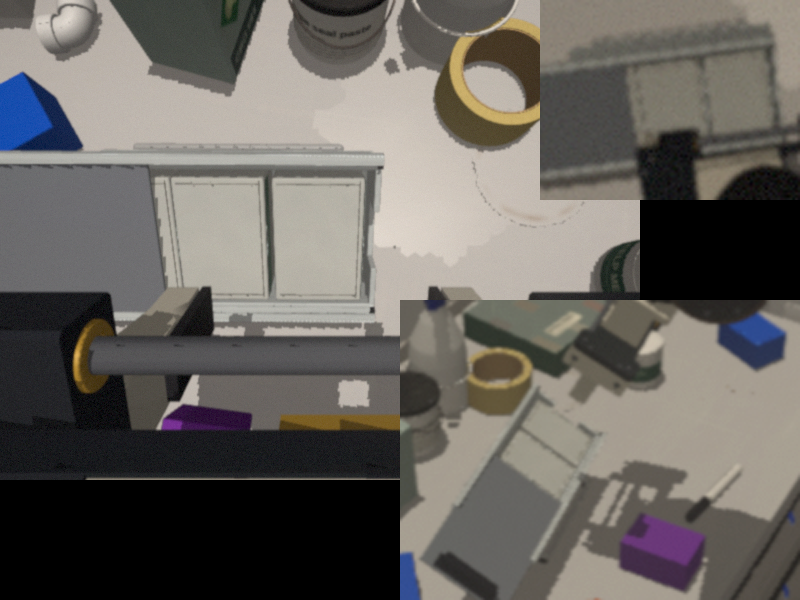

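Wrist view: the new carton (272–366, 177–300) lies in the slot beside the mid carton and looks flat. Next is a press on both ends to check that it is bedded.

Request:
play_rows:
  motion:
    - {"x": 0,"y": 0,"z": 1,"rx": 0,"ry": 0,"rz": 0}
    - {"x": 0,"y": 0,"z": 0,"rx": 0,"ry": 0,"rz": 0}
    - {"x": 0,"y": 0,"z": 0,"rx": 0,"ry": 0,"rz": 0}
    - {"x": 0,"y": 0,"z": 0,"rx": 0,"ry": 0,"rz": 0}
    - {"x": 0,"y": 0,"z": 0,"rx": 0,"ry": 0,"rz": 0}
  fingers: -1

```text
clock: 24.0
tool_pos: [0.5306, -0.0755, 0.1743]
orientation: [-179.9, -25.7, 9.5]
force: [0.3, 1.2, -1.0]
opening: 0.0434
gripper_force: 0.0
```

```bash
python3 -c "
from h import *
Q=rot([0,-25.7,BY])@rot([180,0,0])
plan(bx(25,-62,52),Q);plan(bx(-25,-62,52),Q)
"
```

```text
t 24.0 F [ 0.3  1.2 -1. ] open 0.0434 box [  8.4 -62.1 133.8] j6 [ 14.  -3. -43.   5. -25.  81.]
turn units [-0.02  0.01  0.  ] then shift units [ 0.91 -0.01  3.21] target [ 0.585 -0.066  0.112]
t 24.0 F [ 0.3  1.2 -1. ] open 0.0434 box [  8.4 -62.1 133.8] j6 [ 14.  -3. -43.   5. -25.  81.]
turn units [-0.02  0.01  0.  ] then shift units [-1.09 -0.01  3.36] target [ 0.542 -0.073  0.087]
```

Request:
play_rows:
  motion:
    - {"x": 0.91,"y": 0,"z": 0.5,"rx": 0,"ry": 0,"rz": 0}
    - {"x": 0,"y": 0,"z": 0.8,"rx": 0,"ry": 0,"rz": 0}
    - {"x": 0,"y": 0,"z": 0.8,"rx": 0,"ry": 0,"rz": 0}
    - {"x": 0,"y": 0,"z": 0.6,"rx": 0,"ry": 0,"rz": 0}
    - {"x": 0,"y": 0,"z": 0.4,"rx": 0,"ry": 0,"rz": 0}
    - {"x": 0,"y": 0,"z": 0.1,"rx": 0,"ry": 0,"rz": 0}

```text
clock: 24.75
tool_pos: [0.5848, -0.0664, 0.111]
orientation: [-179.9, -25.6, 9.5]
force: [-0.6, -0.0, -1.0]
opening: 0.0006
gripper_force: 0.0
```

Request:
play_rows:
  motion:
    - {"x": 0,"y": 0,"z": 0.08,"rx": 0,"ry": 0,"rz": 0}
    - {"x": 0,"y": 0,"z": 0.06,"rx": 0,"ry": 0,"rz": 0}

```text
clock: 25.0
tool_pos: [0.5865, -0.0661, 0.1087]
orientation: [-179.9, -25.7, 9.5]
force: [-0.2, 0.1, 0.2]
opening: 0.0004
gripper_force: 0.0
```

```bash
python3 -c "
from h import *
Q=rot([0,-25.7,BY])@rot([180,0,0])
plan(bx(25,-62,46),Q)
"
```

```text
t 25.0 F [-0.2  0.1  0.2] open 0.0004 box [ 24.7 -62.   48.7] j6 [ 14.   8. -43.   7. -13.  79.]
turn units [-0.02  0.01  0.  ] then shift units [ 0.02 -0.    0.11] target [ 0.588 -0.066  0.107]
```

Request:
play_rows:
  motion:
    - {"x": 0,"y": 0,"z": 0.05,"rx": 0,"ry": 0,"rz": 0}
    - {"x": 0,"y": 0,"z": 0.05,"rx": 0,"ry": 0,"rz": 0}

```text
clock: 25.25
tool_pos: [0.5872, -0.0661, 0.108]
orientation: [-179.9, -25.7, 9.5]
force: [-27.1, 4.7, 37.1]
opening: 0.0006
gripper_force: 22.9
```

Request:
play_rows:
  motion:
    - {"x": 0,"y": 0,"z": 0.05,"rx": 0,"ry": 0,"rz": 0}
    - {"x": 0,"y": 0,"z": 0,"rx": 0,"ry": 0,"rz": 0}

```text
clock: 25.5
tool_pos: [0.5873, -0.0661, 0.108]
orientation: [-179.9, -25.8, 9.5]
force: [-29.4, 3.3, 39.2]
opening: 0.0003
gripper_force: 24.2
```

```bash
python3 -c "
from h import *
Q=rot([0,-25.7,BY])@rot([180,0,0])
plan(bx(25,-62,46),Q)
"
```

```text
t 25.5 F [-29.4   3.3  39.2] open 0.0003 box [ 25.1 -62.1  47.7] j6 [ 13.   8. -43.   7. -13.  79.]
turn units [-0.02 -0.02  0.  ] then shift units [ 0.   -0.01  0.07] target [ 0.588 -0.066  0.107]
```

Firm stop at z=47.7, the same as the mid carton's top (47.5). Backing off and checking the lower end gently.

Request:
play_rows:
  motion:
    - {"x": 0,"y": 0,"z": -0.4,"rx": 0,"ry": 0,"rz": 0}
    - {"x": -1,"y": 0,"z": 0,"rx": 0,"ry": 0,"rz": 0}
    - {"x": -1,"y": 0,"z": 0.2,"rx": 0,"ry": 0,"rz": 0}
    - {"x": 0,"y": 0,"z": 0.1,"rx": 0,"ry": 0,"rz": 0}

```text
clock: 26.0
tool_pos: [0.5401, -0.074, 0.0845]
orientation: [-179.9, -25.5, 9.5]
force: [0.1, -0.0, 0.4]
opening: 0.0005
gripper_force: 0.0
```

```bash
python3 -c "
from h import *
Q=rot([0,-25.7,BY])@rot([180,0,0])
plan(bx(-25,-62,48),Q)
"
```

```text
t 26.0 F [ 0.1 -0.   0.4] open 0.0005 box [-28.2 -62.3  51.2] j6 [ 13.   6. -53.  15.  -6.  71.]
turn units [-0.02  0.06 -0.  ] then shift units [ 0.14 -0.01  0.12] target [ 0.544 -0.073  0.083]
```

Request:
play_rows:
  motion:
    - {"x": 0.1,"y": 0,"z": 0.06,"rx": 0,"ry": 0,"rz": 0}
    - {"x": 0,"y": 0,"z": 0.05,"rx": 0,"ry": 0,"rz": 0}

```text
clock: 26.25
tool_pos: [0.5475, -0.0725, 0.0851]
orientation: [-179.9, -25.7, 9.5]
force: [-8.3, -1.1, 15.2]
opening: 0.0008
gripper_force: 8.9
```

Request:
play_rows:
  motion:
    - {"x": 0,"y": 0,"z": 0.04,"rx": 0,"ry": 0,"rz": 0}

```text
clock: 26.38
tool_pos: [0.5477, -0.0726, 0.085]
orientation: [-179.9, -25.8, 9.5]
force: [-19.1, 3.3, 30.2]
opening: 0.0004
gripper_force: 18.0
```

```bash
python3 -c "
from h import *
Q=rot([0,-25.7,BY])@rot([180,0,0])
plan(bx(-25,-62,48),Q)
plan(bx(0,160,110),Q)
"
```

```text
t 26.38 F [-19.1   3.3  30.2] open 0.0004 box [-21.3 -62.1  47.8] j6 [ 13.   7. -53.  16.  -5.  71.]
turn units [-0.02 -0.02  0.  ] then shift units [-0.15 -0.    0.  ] target [ 0.544 -0.073  0.083]
t 26.38 F [-19.1   3.3  30.2] open 0.0004 box [-21.3 -62.1  47.8] j6 [ 13.   7. -53.  16.  -5.  71.]
turn units [-0.02 -0.02  0.  ] then shift units [ 0.66 -8.88 -2.54] target [0.499 0.144 0.149]
```

Request:
play_rows:
  motion:
    - {"x": 0,"y": 0,"z": -0.5,"rx": 0,"ry": 0,"rz": 0}
    - {"x": 0,"y": 0,"z": -1,"rx": 0,"ry": 0,"rz": 0}
    - {"x": 0,"y": 0,"z": -1,"rx": 0,"ry": 0,"rz": 0}
    - {"x": 0.7,"y": -0.8,"z": 0,"rx": 0,"ry": 0,"rz": 0}
    - {"x": 0,"y": -1,"z": 0,"rx": 0,"ry": 0,"rz": 0}
    - {"x": 0,"y": -1,"z": 0,"rx": 0,"ry": 0,"rz": 0}
    - {"x": 0,"y": -1,"z": 0,"rx": 0,"ry": 0,"rz": 0}
    - {"x": 0,"y": -1,"z": 0,"rx": 0,"ry": 0,"rz": 0}
    - {"x": 0,"y": -1,"z": 0,"rx": 0,"ry": 0,"rz": 0}
    - {"x": 0,"y": -1,"z": 0,"rx": 0,"ry": 0,"rz": 0}
    - {"x": 0,"y": -1,"z": 0,"rx": 0,"ry": 0,"rz": 0}
    - {"x": 0,"y": -1,"z": 0,"rx": 0,"ry": 0,"rz": 0}
    - {"x": 0,"y": -1,"z": 0,"rx": 0,"ry": 0,"rz": 0}
    - {"x": 0,"y": -1,"z": 0,"rx": 0,"ry": 0,"rz": 0}
    - {"x": 0,"y": -1,"z": 0,"rx": 0,"ry": 0,"rz": 0}
    - {"x": 0,"y": -1,"z": 0,"rx": 0,"ry": 0,"rz": 0}
    - {"x": 0,"y": 0,"z": 0,"rx": 0,"ry": 0,"rz": 0}

```text
clock: 28.5
tool_pos: [0.4865, 0.2424, 0.1557]
orientation: [-179.6, -24.9, 9.6]
force: [-0.2, 0.1, -0.2]
opening: 0.0004
gripper_force: 0.0
```

```bash
python3 -c "
from h import *
Q=rot([0,-25.7,BY])@rot([180,0,0])
plan(bx(2,258,63),Q)
"
```

```text
t 28.5 F [-0.2  0.1 -0.2] open 0.0004 box [  6.7 258.7 113.4] j6 [ 52.  -1. -56.  48. -22.   5.]
turn units [-0.1   0.19  0.03] then shift units [-0.04  0.03  2.02] target [0.507 0.245 0.11 ]
```

Request:
play_rows:
  motion:
    - {"x": 0,"y": 0,"z": 0.6,"rx": -0.1,"ry": 0.19,"rz": 0}
    - {"x": 0,"y": 0,"z": 0.6,"rx": 0,"ry": 0,"rz": 0}
    - {"x": 0,"y": 0,"z": 0.5,"rx": 0,"ry": 0,"rz": 0}
    - {"x": 0,"y": 0,"z": 0.3,"rx": 0,"ry": 0,"rz": 0}

```text
clock: 29.0
tool_pos: [0.5137, 0.2475, 0.1211]
orientation: [179.7, -24.5, 9.4]
force: [-0.0, -0.1, -0.7]
opening: 0.0005
gripper_force: 0.0
```

Request:
play_rows:
  motion:
    - {"x": 0,"y": 0.2,"z": 0,"rx": 0,"ry": 0,"rz": 0}
    - {"x": 0,"y": 0.2,"z": 0,"rx": 0,"ry": 0,"rz": 0}
    - {"x": 0,"y": 0.2,"z": 0,"rx": 0,"ry": 0,"rz": 0}
    - {"x": 0,"y": 0.2,"z": 0,"rx": 0,"ry": 0,"rz": 0}

```text
clock: 29.5
tool_pos: [0.5173, 0.229, 0.1239]
orientation: [179.7, -24.4, 9.5]
force: [-1.5, 1.1, -0.3]
opening: 0.0004
gripper_force: 0.7
```

```bash
python3 -c "
from h import *
Q=rot([0,-25.7,BY])@rot([180,0,0])
plan(bx(2,113,63),Q)
"
```

```text
t 29.5 F [-1.5  1.1 -0.3] open 0.0004 box [ 15.2 240.4  71.7] j6 [ 42.   4. -58.  62. -15.  -1.]
turn units [0.06 0.34 0.01] then shift units [-0.5   5.1   0.38] target [0.531 0.102 0.11 ]
```

Joint 3 is at its limit with this tilt. Backing off and standing the tool more upright.

Request:
play_rows:
  motion:
    - {"x": 0,"y": -0.5,"z": 0,"rx": 0,"ry": 0,"rz": 0}
    - {"x": 0,"y": -0.4,"z": -0.5,"rx": 0,"ry": 0,"rz": 0}
    - {"x": 0,"y": 0,"z": 0,"rx": 0,"ry": -1,"rz": 0}
    - {"x": 0,"y": 0,"z": 0,"rx": 0,"ry": -1,"rz": 0}
    - {"x": 0,"y": 0,"z": 0,"rx": 0,"ry": -1,"rz": 0}
    - {"x": 0,"y": 0,"z": 0,"rx": 0,"ry": -1,"rz": 0}
    - {"x": 0,"y": 0,"z": 0,"rx": 0,"ry": 0,"rz": 0}

```text
clock: 30.38
tool_pos: [0.5135, 0.2501, 0.1367]
orientation: [179.6, -9.5, 9.2]
force: [-0.1, 0.0, 0.0]
opening: 0.0001
gripper_force: 0.0
```

```bash
python3 -c "
from h import *
Q=rot([0,-9,BY])@rot([180,0,0])
plan(bx(4,258,63),Q)
"
```

```text
t 30.38 F [-0.1  0.   0. ] open 0.0001 box [ 21.4 261.8  83. ] j6 [ 50.  10. -31.  10. -42.  42.]
turn units [ 0.12 -0.13 -0.07] then shift units [-0.36  0.15  0.99] target [0.509 0.245 0.111]
```

Request:
play_rows:
  motion:
    - {"x": -0.36,"y": 0,"z": 0.3,"rx": 0.12,"ry": -0.13,"rz": -0.07}
    - {"x": 0,"y": 0,"z": 0.35,"rx": 0,"ry": 0,"rz": 0}
    - {"x": 0,"y": 0,"z": 0.3,"rx": 0,"ry": 0,"rz": 0}
    - {"x": 0,"y": 0,"z": 0,"rx": 0,"ry": 0,"rz": 0}

```text
clock: 30.88
tool_pos: [0.507, 0.2469, 0.1107]
orientation: [179.9, -8.9, 9.5]
force: [-0.3, -0.4, -0.6]
opening: 0.0003
gripper_force: 0.0
```

Request:
play_rows:
  motion:
    - {"x": 0,"y": 0.2,"z": 0,"rx": 0,"ry": 0,"rz": 0}
    - {"x": 0,"y": 0.2,"z": 0,"rx": 0,"ry": 0,"rz": 0}
    - {"x": 0,"y": 0.2,"z": 0,"rx": 0,"ry": 0,"rz": 0}
    - {"x": 0,"y": 0.2,"z": 0,"rx": 0,"ry": 0,"rz": 0}

```text
clock: 31.38
tool_pos: [0.5109, 0.2275, 0.1118]
orientation: [180.0, -9.0, 9.5]
force: [-0.6, 1.3, 0.6]
opening: 0.0004
gripper_force: 0.7
```

```bash
python3 -c "
from h import *
Q=rot([0,-9,BY])@rot([180,0,0])
plan(bx(4,113,63),Q)
"
```

```text
t 31.38 F [-0.6  1.3  0.6] open 0.0004 box [  3.5 240.   64.5] j6 [ 48.  11. -34.   9. -39.  45.]
turn units [0.   0.   0.01] then shift units [0.04 5.08 0.05] target [0.533 0.102 0.111]
```

Request:
play_rows:
  motion:
    - {"x": 0,"y": 0.25,"z": 0,"rx": 0,"ry": 0,"rz": 0}
    - {"x": 0,"y": 0.25,"z": 0,"rx": 0,"ry": 0,"rz": 0}
    - {"x": 0,"y": 0.25,"z": 0,"rx": 0,"ry": 0,"rz": 0}
    - {"x": 0,"y": 0.25,"z": 0,"rx": 0,"ry": 0,"rz": 0}

```text
clock: 31.88
tool_pos: [0.515, 0.2027, 0.1117]
orientation: [179.9, -9.0, 9.5]
force: [-0.1, 1.4, 0.3]
opening: 0.0005
gripper_force: 0.7
```

Request:
play_rows:
  motion:
    - {"x": 0,"y": 0.25,"z": 0,"rx": 0,"ry": 0,"rz": 0}
    - {"x": 0,"y": 0.25,"z": 0,"rx": 0,"ry": 0,"rz": 0}
    - {"x": 0,"y": 0.25,"z": 0,"rx": 0,"ry": 0,"rz": 0}
    - {"x": 0,"y": 0.25,"z": 0,"rx": 0,"ry": 0,"rz": 0}

```text
clock: 32.38
tool_pos: [0.5191, 0.1781, 0.1116]
orientation: [179.9, -9.0, 9.5]
force: [-1.0, 1.0, 1.6]
opening: 0.0003
gripper_force: 0.7
```

Request:
play_rows:
  motion:
    - {"x": 0,"y": 0.1,"z": 0,"rx": 0,"ry": 0,"rz": 0}
    - {"x": 0,"y": 0.1,"z": 0,"rx": 0,"ry": 0,"rz": 0}

```text
clock: 32.62
tool_pos: [0.5198, 0.1733, 0.1116]
orientation: [179.9, -9.0, 9.5]
force: [-1.4, 1.2, 0.5]
opening: 0.0002
gripper_force: 0.6
```

Request:
play_rows:
  motion:
    - {"x": 0,"y": 0.1,"z": 0,"rx": 0,"ry": 0,"rz": 0}
    - {"x": 0,"y": 0.1,"z": 0,"rx": 0,"ry": 0,"rz": 0}

```text
clock: 32.88
tool_pos: [0.5206, 0.1685, 0.1116]
orientation: [179.9, -9.0, 9.5]
force: [-1.1, 0.4, -0.8]
opening: 0.0009
gripper_force: 0.6
```

```bash
python3 -c "
from h import *
Q=rot([0,-9,BY])@rot([180,0,0])
plan(bx(4,113,63),Q)
"
```

```text
t 32.88 F [-1.1  0.4 -0.8] open 0.0009 box [  3.3 180.2  64.4] j6 [ 42.  10. -35.   8. -38.  52.]
turn units [0.01 0.01 0.02] then shift units [0.05 2.69 0.04] target [0.533 0.102 0.111]
```

Gliding at ~1 N, so I'm carrying on in checked steps.

Request:
play_rows:
  motion:
    - {"x": 0,"y": 0.1,"z": 0,"rx": 0,"ry": 0,"rz": 0}
    - {"x": 0,"y": 0.1,"z": 0,"rx": 0,"ry": 0,"rz": 0}

```text
clock: 33.12
tool_pos: [0.5215, 0.1635, 0.1116]
orientation: [179.9, -9.0, 9.5]
force: [-0.6, 1.9, 0.3]
opening: 0.0007
gripper_force: 0.6
```

Request:
play_rows:
  motion:
    - {"x": 0,"y": 0.1,"z": 0,"rx": 0,"ry": 0,"rz": 0}
    - {"x": 0,"y": 0.15,"z": 0,"rx": 0,"ry": 0,"rz": 0}

```text
clock: 33.38
tool_pos: [0.5225, 0.1573, 0.1116]
orientation: [179.9, -9.0, 9.5]
force: [-0.9, 1.0, 0.1]
opening: 0.0006
gripper_force: 0.7
```

Request:
play_rows:
  motion:
    - {"x": 0,"y": 0.2,"z": 0,"rx": 0,"ry": 0,"rz": 0}
    - {"x": 0,"y": 0.2,"z": 0,"rx": 0,"ry": 0,"rz": 0}
    - {"x": 0,"y": 0.2,"z": 0,"rx": 0,"ry": 0,"rz": 0}

```text
clock: 33.75
tool_pos: [0.525, 0.1423, 0.1117]
orientation: [179.9, -9.0, 9.5]
force: [-0.6, 0.7, -0.3]
opening: 0.0005
gripper_force: 0.7
```

Request:
play_rows:
  motion:
    - {"x": 0,"y": 0.2,"z": 0,"rx": 0,"ry": 0,"rz": 0}
    - {"x": 0,"y": 0.2,"z": 0,"rx": 0,"ry": 0,"rz": 0}
    - {"x": 0,"y": 0.2,"z": 0,"rx": 0,"ry": 0,"rz": 0}

```text
clock: 34.12
tool_pos: [0.5275, 0.1276, 0.1117]
orientation: [179.9, -9.0, 9.5]
force: [-0.3, 1.0, -0.6]
opening: 0.0004
gripper_force: 0.7
```

```bash
python3 -c "
from h import *
Q=rot([0,-9,BY])@rot([180,0,0])
plan(bx(4,113,63),Q)
"
```

```text
t 34.12 F [-0.3  1.  -0.6] open 0.0004 box [  3.4 138.7  64.4] j6 [ 37.   9. -35.   7. -38.  57.]
turn units [0.01 0.01 0.01] then shift units [0.04 1.03 0.04] target [0.533 0.102 0.111]
```

Request:
play_rows:
  motion:
    - {"x": 0,"y": 0.2,"z": 0,"rx": 0,"ry": 0,"rz": 0}
    - {"x": 0,"y": 0.2,"z": 0,"rx": 0,"ry": 0,"rz": 0}
    - {"x": 0,"y": 0.2,"z": 0,"rx": 0,"ry": 0,"rz": 0}
    - {"x": 0,"y": 0.1,"z": 0,"rx": 0,"ry": 0,"rz": 0}

```text
clock: 34.62
tool_pos: [0.5305, 0.1103, 0.1117]
orientation: [179.9, -9.0, 9.5]
force: [-0.7, 1.3, -0.7]
opening: 0.0004
gripper_force: 0.6
```

Request:
play_rows:
  motion:
    - {"x": 0,"y": 0.06,"z": 0,"rx": 0,"ry": 0,"rz": 0}
    - {"x": 0,"y": 0.06,"z": 0,"rx": 0,"ry": 0,"rz": 0}

```text
clock: 34.88
tool_pos: [0.5309, 0.1077, 0.1117]
orientation: [179.9, -9.0, 9.5]
force: [-1.0, 1.3, 0.3]
opening: 0.0005
gripper_force: 0.6
```

Request:
play_rows:
  motion:
    - {"x": 0,"y": 0.06,"z": 0,"rx": 0,"ry": 0,"rz": 0}
    - {"x": 0,"y": 0.04,"z": 0,"rx": 0,"ry": 0,"rz": 0}

```text
clock: 35.12
tool_pos: [0.5313, 0.1052, 0.1118]
orientation: [179.9, -9.0, 9.5]
force: [-0.5, 0.1, -0.2]
opening: 0.0003
gripper_force: 0.6
```

```bash
python3 -c "
from h import *
Q=rot([0,-9,BY])@rot([180,0,0])
plan(bx(4,113,63),Q)
"
```

```text
t 35.12 F [-0.5  0.1 -0.2] open 0.0003 box [  3.5 116.   64.4] j6 [ 35.   9. -35.   6. -38.  60.]
turn units [0.01 0.01 0.01] then shift units [0.04 0.12 0.05] target [0.533 0.102 0.111]
```

Request:
play_rows:
  motion:
    - {"x": 0,"y": 0.04,"z": 0,"rx": 0,"ry": 0,"rz": 0}
    - {"x": 0,"y": 0.04,"z": 0,"rx": 0,"ry": 0,"rz": 0}

```text
clock: 35.38
tool_pos: [0.5316, 0.1032, 0.1117]
orientation: [179.9, -9.0, 9.5]
force: [-0.9, 1.1, 0.3]
opening: 0.0004
gripper_force: 0.6
```

Request:
play_rows:
  motion:
    - {"x": 0,"y": 0.04,"z": 0,"rx": 0,"ry": 0,"rz": 0}

```text
clock: 35.5
tool_pos: [0.5318, 0.1022, 0.1117]
orientation: [179.9, -9.0, 9.5]
force: [-0.9, 0.3, 0.4]
opening: 0.0003
gripper_force: 0.6
```

Request:
play_rows:
  motion:
    - {"x": 0,"y": 0.03,"z": 0,"rx": 0,"ry": 0,"rz": 0}

```text
clock: 35.62
tool_pos: [0.5319, 0.1015, 0.1117]
orientation: [179.9, -9.0, 9.5]
force: [-1.3, 0.8, 0.3]
opening: 0.0003
gripper_force: 0.6
```

```bash
python3 -c "
from h import *
Q=rot([0,-9,BY])@rot([180,0,0])
plan(bx(4,113,63),Q)
"
```

```text
t 35.62 F [-1.3  0.8  0.3] open 0.0003 box [  3.5 112.2  64.4] j6 [ 34.   9. -35.   6. -38.  61.]
turn units [0.01 0.01 0.01] then shift units [ 0.04 -0.03  0.05] target [0.533 0.102 0.111]
```

Not at the stop yet, so I'm continuing in 1 mm steps.

Request:
play_rows:
  motion:
    - {"x": 0,"y": 0.04,"z": 0,"rx": 0,"ry": 0,"rz": 0}

```text
clock: 35.75
tool_pos: [0.5321, 0.1005, 0.1118]
orientation: [179.9, -9.0, 9.5]
force: [-1.2, 1.8, 0.6]
opening: 0.0003
gripper_force: 0.6
```

Request:
play_rows:
  motion:
    - {"x": 0,"y": 0.03,"z": 0,"rx": 0,"ry": 0,"rz": 0}

```text
clock: 35.88
tool_pos: [0.5322, 0.0998, 0.1117]
orientation: [179.9, -9.0, 9.5]
force: [-1.2, 0.1, 0.9]
opening: 0.0004
gripper_force: 0.6
```

Request:
play_rows:
  motion:
    - {"x": 0,"y": 0.03,"z": 0,"rx": 0,"ry": 0,"rz": 0}

```text
clock: 36.0
tool_pos: [0.5324, 0.099, 0.1117]
orientation: [179.9, -9.0, 9.5]
force: [-1.5, 1.2, -1.0]
opening: 0.0006
gripper_force: 0.6
```

Request:
play_rows:
  motion:
    - {"x": 0,"y": 0.03,"z": 0,"rx": 0,"ry": 0,"rz": 0}

```text
clock: 36.12
tool_pos: [0.5325, 0.0983, 0.1117]
orientation: [179.9, -9.0, 9.5]
force: [-1.3, 0.1, -0.1]
opening: 0.0003
gripper_force: 0.6
```

Request:
play_rows:
  motion:
    - {"x": 0,"y": 0.03,"z": 0,"rx": 0,"ry": 0,"rz": 0}

```text
clock: 36.25
tool_pos: [0.5326, 0.0975, 0.1117]
orientation: [179.9, -9.0, 9.5]
force: [-0.8, 0.8, -0.3]
opening: 0.0006
gripper_force: 0.6
```

Request:
play_rows:
  motion:
    - {"x": 0,"y": 0.03,"z": 0,"rx": 0,"ry": 0,"rz": 0}

```text
clock: 36.38
tool_pos: [0.5327, 0.0968, 0.1117]
orientation: [179.9, -9.0, 9.5]
force: [-1.3, 0.9, -0.0]
opening: 0.0004
gripper_force: 0.6
```

Request:
play_rows:
  motion:
    - {"x": 0,"y": 0.03,"z": 0,"rx": 0,"ry": 0,"rz": 0}
    - {"x": 0,"y": 0.03,"z": 0,"rx": 0,"ry": 0,"rz": 0}

```text
clock: 36.62
tool_pos: [0.5329, 0.0962, 0.1117]
orientation: [-180.0, -9.0, 9.5]
force: [-6.1, 9.2, 0.4]
opening: 0.0005
gripper_force: 5.5
```

Request:
play_rows:
  motion:
    - {"x": 0,"y": 0.03,"z": 0,"rx": 0,"ry": 0,"rz": 0}
    - {"x": 0,"y": 0.03,"z": 0,"rx": 0,"ry": 0,"rz": 0}

```text
clock: 36.88
tool_pos: [0.5331, 0.0961, 0.1118]
orientation: [-179.9, -9.0, 9.5]
force: [-11.2, 18.4, 2.0]
opening: 0.0006
gripper_force: 9.9
```

Request:
play_rows:
  motion:
    - {"x": 0,"y": 0.03,"z": 0,"rx": 0,"ry": 0,"rz": 0}
    - {"x": 0,"y": 0.03,"z": 0,"rx": 0,"ry": 0,"rz": 0}

```text
clock: 37.12
tool_pos: [0.5332, 0.0959, 0.1118]
orientation: [-179.8, -9.1, 9.5]
force: [-16.1, 25.5, 4.1]
opening: 0.0006
gripper_force: 14.3
```

```bash
python3 -c "
from h import *
plan(bx(4,105,63),rot([0,-9,BY])@rot([180,0,0]))
"
```

```text
t 37.12 F [-16.1  25.5   4.1] open 0.0006 box [  3.8 106.5  64.4] j6 [ 33.   9. -35.   6. -38.  62.]
turn units [-0.06 -0.02  0.01] then shift units [0.03 0.06 0.05] target [0.534 0.095 0.111]
```

Request:
play_rows:
  motion:
    - {"x": 0,"y": -0.3,"z": 0,"rx": 0,"ry": 0,"rz": 0}
    - {"x": 0,"y": -0.3,"z": -0.5,"rx": 0,"ry": 0,"rz": 0}
    - {"x": 0,"y": 0,"z": -1,"rx": 0,"ry": 0,"rz": 0}
    - {"x": 0,"y": 0,"z": -1,"rx": 0,"ry": 0,"rz": 0}
    - {"x": 0,"y": 0,"z": -1,"rx": 0,"ry": 0,"rz": 0}
    - {"x": -1,"y": -0.5,"z": -1,"rx": 0,"ry": 0,"rz": 0}
    - {"x": -1,"y": -0.8,"z": 0,"rx": 0,"ry": 0,"rz": 0}
    - {"x": -1,"y": -0.8,"z": 0,"rx": 0,"ry": 0,"rz": 0}
    - {"x": 0,"y": -1,"z": 0,"rx": 0,"ry": 0,"rz": 0}
    - {"x": 0,"y": -1,"z": 0,"rx": 0,"ry": 0,"rz": 0}
    - {"x": 0,"y": -1,"z": 0,"rx": 0,"ry": 0,"rz": 0}
    - {"x": 0,"y": 0,"z": 0,"rx": 0,"ry": 0,"rz": 0}

```text
clock: 38.62
tool_pos: [0.4196, 0.219, 0.2119]
orientation: [180.0, -9.0, 9.6]
force: [-0.2, -0.5, -0.0]
opening: 0.0004
gripper_force: 0.0
```

```bash
python3 -c "
from h import *
print(ctrl.get_obs()['tool_pos'])
for n in('top','scene'):
    c=cams.get_calibration(n);im=cv2.GaussianBlur(cams.snapshot(n),(3,3),0).mean(2).astype(np.float32);cv2.imwrite('pics/f_%s.png'%n,im)
    for x in(-15,2,20):
        for z,ys in((53.5,range(-76,-122,-3)),(71.5,range(110,60,-3))):
            uv=proj(c,[bx(x,y,z+1.7) for y in ys]).astype(np.float32)
            print(n,x,z,[(y,int(v)) for y,v in zip(ys,cv2.remap(im,uv[None,:,:1],uv[None,:,1:],cv2.INTER_LINEAR).ravel())])
"
```

```text
[0.4195969  0.21903656 0.21191553]
top -15 53.5 [(-76, 63), (-79, 63), (-82, 63), (-85, 63), (-88, 63), (-91, 63), (-94, 65), (-97, 73), (-100, 89), (-103, 104), (-106, 111), (-109, 112), (-112, 112), (-115, 111), (-118, 111), (-121, 111)]
top -15 71.5 [(110, 113), (107, 113), (104, 113), (101, 113), (98, 108), (95, 90), (92, 59), (89, 27), (86, 9), (83, 9), (80, 8), (77, 9), (74, 23), (71, 44), (68, 57), (65, 62), (62, 64)]
top 2 53.5 [(-76, 65), (-79, 64), (-82, 64), (-85, 63), (-88, 63), (-91, 63), (-94, 67), (-97, 77), (-100, 92), (-103, 108), (-106, 118), (-109, 123), (-112, 124), (-115, 125), (-118, 123), (-121, 121)]
top 2 71.5 [(110, 113), (107, 113), (104, 112), (101, 112), (98, 107), (95, 89), (92, 58), (89, 27), (86, 12), (83, 8), (80, 7), (77, 11), (74, 25), (71, 46), (68, 59), (65, 63), (62, 63)]
top 20 53.5 [(-76, 63), (-79, 63), (-82, 63), (-85, 64), (-88, 64), (-91, 63), (-94, 65), (-97, 76), (-100, 96), (-103, 117), (-106, 129), (-109, 131), (-112, 131), (-115, 131), (-118, 131), (-121, 131)]
top 20 71.5 [(110, 111), (107, 111), (104, 111), (101, 111), (98, 107), (95
[... 698 characters left out ...]
, 36)]
scene 2 71.5 [(110, 50), (107, 50), (104, 50), (101, 50), (98, 50), (95, 50), (92, 51), (89, 55), (86, 67), (83, 80), (80, 90), (77, 93), (74, 93), (71, 94), (68, 94), (65, 94), (62, 93)]
scene 20 53.5 [(-76, 37), (-79, 36), (-82, 36), (-85, 36), (-88, 36), (-91, 36), (-94, 36), (-97, 36), (-100, 36), (-103, 36), (-106, 35), (-109, 35), (-112, 35), (-115, 35), (-118, 35), (-121, 35)]
scene 20 71.5 [(110, 58), (107, 55), (104, 52), (101, 49), (98, 46), (95, 47), (92, 49), (89, 53), (86, 57), (83, 61), (80, 63), (77, 63), (74, 64), (71, 65), (68, 69), (65, 73), (62, 78)][ WARN:0@0.904] global loadsave.cpp:1063 imwrite_ Unsupported depth image for selected encoder is fallbacked to CV_8U.
```

```bash
python3 -c "
from plant import workorder
print(workorder.close_job())"
```

```text
the job is handed in; nothing more can be done
None
```

The spare carton is bedded flat in the box, level with its neighbours, and the cover glided across at about 1 N to a firm stop at the home position; the job was handed in at about 39 s. I confirmed the cover was home only from its final stop and image brightness, because all 10 picture views were used.

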